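Stand the rest block up at the fence under the display panel

TASK

The overhanging edge of the display panel needs its rest under it. Tip the black rest block up on end against the aluminium fence, so that its yellow bevel and white glide strips come to the top, then slide it along the fence, under the panel, until it meets the steel end stop and stands square, touching both fence and stop. Do not touch the panel, and leave the screwdriver, disk drive and tape ring where they lie.

Things in the scene. Friction and masses are not known exactly. Their poses are not given: they have to be found in the camera images.
- fence: Fixed aluminium fence, 40 mm thick, 560 long, 80 high. Origin on the table in the plane of its front face (towards the robot); x points into the fence, y along it towards the panel, z up. Front face: plane x = 0, y -380 to +180 mm. A steel end stop, 71 mm high, stands out from it, x -60 to 0; the stop's face that the block meets is the plane y = +150, it is 10 mm thick.
- corner (a point): Where the fence's front face, the end stop's face and the table meet; axes as the fence's. The stop stands under the panel, 55 mm in from the panel's free edge, so that the block in place shows 65 mm of its width beside the panel.
- panel: Black display panel, 300 x 530 x 5 mm, level on two fixed beams. It moves with the fence from start to start: origin and axes are the fence's. With its driver boards it covers x -181 to +150, y +95 to +625 mm there; underside 125, top 131 mm above the table; the beams are under it from y = +280 on. The block on end passes 5 mm under it, but rises to 132 mm while being tipped.
- panel_edge (a point): On the lower side of the panel's free edge, 27.5 mm in front of the fence's face, 125 mm above the table; axes as the fence's.
- rest: Loose black wooden rest block, about 0.55 kg, lying flat: 120 (x) x 120 (y) x 55 (z) mm. Origin: centre of its underside as it lies; x points roughly to the fence, z up. Its near end (-x) carries two white strips, outer faces at x = -60, z 32 to 52 mm; the wood ends at x = -57. Tipped up, strips on top, it is 120 tall and 55 deep, its x axis straight down; past about 65 degrees it falls on by itself.
- bevel (a point): Middle of the yellow bevel, at x = -34.5, z = 14 mm of the block. It cuts the lower edge of the near end across the whole width, 28 mm high, 45 deep (x = -57, z = 28 to x = -12, z = 0). Fingertips pointing forward and down, leaning 30 to 45 degrees, fit under it to lift this end. Hard up to the fence it binds; from some 25 mm off, its far top edge meets the fence as it rises and slides down it.
- rest_center (a point): Centre of the rest block, 27.5 mm above its underside as it lies at the start; axes as the block's. On end by fence and stop it lies 27.5 mm in front of the fence's face, 60 mm short of the stop's face, 60 mm above the table.
- screwdriver: Loose screwdriver with a blue handle, 200 mm long, lying on the table; to be left alone.
- drive: Loose open disk drive, 147 x 102 x 24 mm, lying on the table; origin at the centre of its underside; to be left alone.
- tape: Loose amber tape ring lying flat, 90 mm outer diameter, 24 mm high, origin at the centre of its underside; to be left alone.
Mind the look-alikes: they are no part of the job. Several things have the shape of the rest; the one meant has the colours described above.

How it is judged:
On the way, in this order (a step that is already met when the one before it is completed fails the run):
1. the block is being tipped up, its strip end raised, with the fence taking the push (angle between rest's own x axis and vertical between 2 and 2.75 rad and contact force between rest and fence above 0.3 N), for 0.05 s.
2. the block stands on end by the fence, strips on top, before it is under the panel (angle between rest's own x axis and vertical above 3.05 rad and height (world z) of rest_center below 0.064 m and x of rest_center in the frame of fence above -0.06 m and y of rest_center in the frame of fence below 0.06 m), for 0.2 s.
At the end, for the whole second after the job is handed in: The rest block stands still on its far end, strips and bevel on top (within 3 degrees), within 5 mm of the fence and of the end stop, square to the fence within 3 degrees; the panel was not touched (over 2 N) and screwdriver, drive and tape ring lie within 15 mm of their starts (angle between rest's own x axis and vertical above 3.09 rad and height (world z) of rest_center below 0.063 m and x of rest_center in the frame of fence above -0.0325 m and y of rest_center in the frame of fence above 0.085 m and angle between the y axis of rest and the y axis of fence, either way round below 0.05 rad and linear speed of rest below 0.01 m/s and angular speed of rest below 0.05 rad/s).
It fails at once if the panel was touched (contact force between panel and anything else above 2 N).
It fails at once if a tool or part on the bench was disturbed (distance of any of screwdriver, drive, tape from where it was at the start of the episode above 0.015 m).
It also fails if it takes over 72 s, if anything falls off the work surface, if the arm or the gripper's body presses on something with over 40 N, if the wrist force passes 120 N, or if a joint passes its speed limit or range.

ROBOT

A 6-joint arm with a two-finger parallel gripper is mounted at the origin on the work surface. World frame = base frame: x ahead of the robot, y to its left, z up, the work surface at z = 0. Lengths are in m, angles in rad, forces in N, time in s.
With the tool pointing down it reaches from about 0.375 to 0.75 m from the base axis. Payload 9 kg.
Tool frame: the origin (TCP) lies midway between the tips of the shut fingers; the grasp point (between the pads) lies 19 mm behind it; x points along the fingers, y is the direction in which the jaws open and shut, and the axes are right-handed (so a half turn about x gives the same grasp; the last joint's range is limited). The gripper opens to 85 mm and grips with 20 to 120 N. Pads are 22 mm wide; open, the fingers measure 114 mm over their backs; the gripper's body (76 mm by 85 mm) begins 54 mm behind the grasp point. The pads swing forward as they close: fully open they stand 13 mm farther back than shut.
Start: joints at [0.979, 0.104, 0.097, 1.564, 0, 1.353], TCP at [0.219, 0.559, 0.204] pointing down, gripper open.
Joint ranges: [-2.99, 2.99], [-0.84, 1.86], [-1.1, 1.16], [-1.84, 2.11], [-1.51, 1.56], [-3.14, 3.14]. Speed limits (rad/s): [2.22, 2.22, 2.57, 3.14, 3.14, 3.14].

INTERFACE

Orientations are given as a rotation vector (axis times angle).
In Python, from bench import arm, viewer, job gives the robot as it stands. The module is installed in compiled form; this text tells all that it offers.
- The arm moves only by the shell command python3 -m handwheel 'ROWS'. ROWS is JSON, a list of rows, each a list of 3 entries, a list of its own where there are three numbers: the shift along the world's x, y, z in cm, then the turn, a rotation vector about the world's x, y, z in rad, then the opening, from 0 (shut) to 1 (fully open). A call has 1 to 12 rows; each row shifts and turns the pose as measured when the row begins; what a row does not reach is not made up. A row lasts 1/12 s, in which the tool goes at most 41.7 mm and 7.16 degrees, less where a joint would pass 70% of its speed; a pose out of reach is approached as far as the arm can. A call with a gripper value outside its range is refused whole. The fingers move at their own pace and stop on an object; the grip force is fixed at half the most. Time passes only in rows, so rows that do not move let the fingers close. It gives the time, the measured TCP pose, the force and the opening at its end, in the units of the state.
- arm.get_obs(): the state, without advancing time (a new reading comes with each control period).
- viewer.get_image(name): name is "scene" or "top" or "wrist"; returns the picture (400x640x3 uint8, red, green, blue); there is no depth.
- viewer.camera_info(name): a dict with "fx", "fy", "cx", "cy" (pixels), "eye" and "orientation" of the camera in the world. Camera axes: x right, y up, looking along -z (the intrinsics and any distortion apply to the point x, -y, -z); pixel columns grow to the right and rows downward; lengths in m; the calibration is good to about 2 mm. A picture is of the moment at which its call begins: read the wrist's pose just before it. camera_info takes no time and is no camera call; for the wrist camera it gives the pose at the moment of the call.
- job.close_job(): hands the job in, once; it reports no verdict.
The state is a dict: "time": time; "joint_positions": joint angles; "qd": joint speeds; "joint_efforts": joint torques, N m; "ee_pos": TCP position; "tool_rot": TCP orientation; "force": force on the tool from outside, world axes, zero at the start; "wrist_torque": the same for the moment, N m; "grip_width": finger opening in m.
Only numpy, scipy, OpenCV 4.12 (cv2) and the standard library are available. Lean on these libraries where they do the work, as an engineer would, in place of code of your own. Each camera call takes 0.05 s, during which the arm holds its last target. There are 200 camera calls.

## Working session

There is one attempt and no reset: what is moved stays moved. The work goes in short steps, Python scripts to look and compute and a shell command to move; the robot and the scene stay as the last step left them, time stands still between calls to the robot, and variables do not carry over. Pictures are saved under pics/ and viewed, about 8 in all and at most 12, crops included, and the job is handed in when it is done.

```bash
mkdir -p pics
python3 - <<'E'
from bench import arm, viewer
import cv2
for n in ("top","scene"):
    im=viewer.get_image(n); cv2.imwrite(f"pics/{n}0.png",im[:,:,::-1]); print(n,viewer.camera_info(n))
print(arm.get_obs())
E
```

```text
top {'fx': 426.52871642784396, 'fy': 426.52871642784396, 'cx': 310.3772905738134, 'cy': 200.7591803755946, 'eye': array([ 0.30889246, -0.12346681,  1.34386836]), 'orientation': array([ 0.12539311, -0.13463702, -1.57363135])}
scene {'fx': 464.3547252590814, 'fy': 464.3547252590814, 'cx': 318.3398515450804, 'cy': 205.17318846508707, 'eye': array([ 1.27077348, -0.37655588,  1.02076984]), 'orientation': array([0.6213863 , 0.45209324, 1.14695456])}
{'time': 0.1, 'joint_positions': array([ 9.79312755e-01,  1.04656690e-01,  9.65525570e-02,  1.56389557e+00,
       -3.86474570e-05,  1.35310700e+00]), 'qd': array([ 1.25300432e-03, -2.10731240e-03,  2.23796685e-03, -1.46590949e-03,
        6.37070207e-05,  3.22966034e-04]), 'joint_efforts': array([ 8.25940515e-03, -5.58197451e+01,  5.04727113e+01,  1.27037818e-02,
       -1.42676254e-04, -4.01699401e-05]), 'ee_pos': array([0.21889887, 0.55828933, 0.20319313]), 'tool_rot': array([ 0.29240058,  1.55126744, -0.29417067]), 'force': array([ 1.00544405, -0.11104186, -0.07941926]), 'wrist_torque': array([-0.02348386, -0.00405065,  0.01555986]), 'grip_width': 0.0855095311228141}
```

View pics/top0.png

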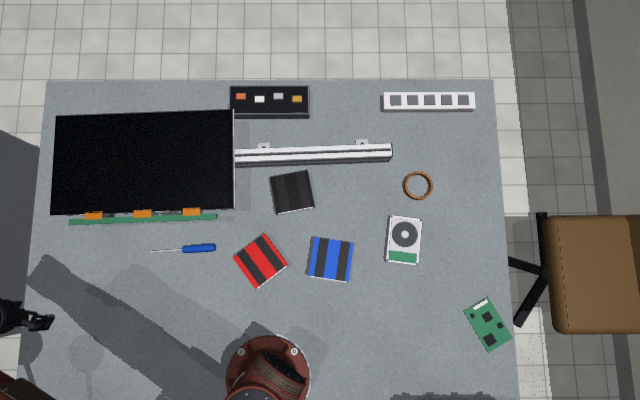

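View pics/scene0.png

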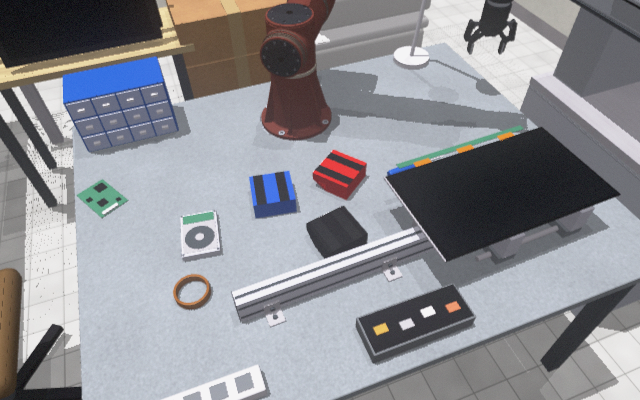

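The top view shows a black block at (292,192), a red look-alike at (260,260) and a blue one at (330,259). The dark tray at (270,100) is also unrelated. The black block matches the description, so I'll check it in a close crop.

```bash
cat > h.py <<'E'
import numpy as np, cv2
from scipy.spatial.transform import Rotation as R
from bench import arm, viewer
def ray(ci,u,v,z):
    d=R.from_rotvec(ci["orientation"]).apply([(u-ci["cx"])/ci["fx"],-(v-ci["cy"])/ci["fy"],-1])
    return ci["eye"]+d*(z-ci["eye"][2])/d[2]
def proj(ci,p):
    c=R.from_rotvec(ci["orientation"]).inv().apply(np.atleast_2d(p)-ci["eye"])
    return np.c_[ci["cx"]+ci["fx"]*c[:,0]/-c[:,2], ci["cy"]-ci["fy"]*c[:,1]/-c[:,2]]
E
python3 - <<'E'
from h import *
im=cv2.imread("pics/top0.png")[125:225,225:400]
im=cv2.convertScaleAbs(im,alpha=1.6,beta=25)
a=cv2.resize(im,None,fx=4.5,fy=4.5,interpolation=cv2.INTER_CUBIC)
cv2.imwrite("pics/crop.png",a)
E
```

```text
(no output)
```

View pics/crop.png

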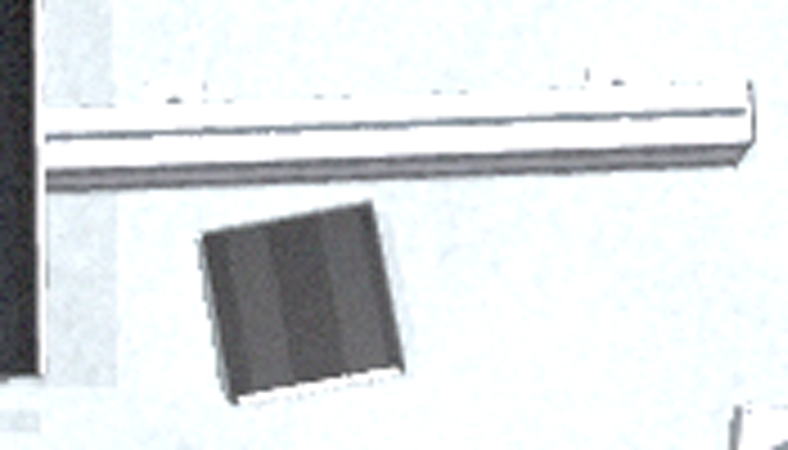

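The crop shows the black block with its white strip edge towards the robot, along (235,402)–(405,370). Its top corners are (203,235), (372,203), (405,370) and (235,402). The fence's front bottom edge runs (45,190)–(738,165).

Run:
```python
from h import *
ci=viewer.camera_info("top"); f=lambda u,v,z: ray(ci,(u+.5)/4.5-.5+225,(v+.5)/4.5-.5+125,z)
t=[f(*p,.055) for p in((203,235),(372,203),(405,370),(235,402))]
for a in t: print(a.round(4))
print([np.linalg.norm(t[i]-t[i-1]).round(4) for i in range(4)])
c=sum(t)/4; d=(t[0]+t[1]-t[2]-t[3]);print("centre",c,"yaw",np.arctan2(d[1],d[0]))
for p in((45,170,.08),(745,145,.08),(45,190,0),(738,165,0),(40,0,.131),(40,375,.131)): print(p,f(*p).round(4))
print(arm.get_obs()["tool_rot"],R.from_rotvec(arm.get_obs()["tool_rot"]).as_matrix().round(3))
w=viewer.camera_info("wrist");print(w)
```

```text
[ 0.5998 -0.0067  0.055 ]
[ 0.6217 -0.1229  0.055 ]
[ 0.5051 -0.1446  0.055 ]
[ 0.484  -0.0294  0.055 ]
[np.float64(0.118), np.float64(0.1183), np.float64(0.1186), np.float64(0.1172)]
centre [ 0.55264794 -0.07591485  0.055     ] yaw 0.18856784918223854
(45, 170, 0.08) [0.6399 0.0983 0.08  ]
(745, 145, 0.08) [ 0.6546 -0.3768  0.08  ]
(45, 190, 0) [0.646 0.112 0.   ]
(738, 165, 0) [ 0.6616 -0.3872  0.    ]
(40, 0, 0.131) [0.742  0.0952 0.131 ]
(40, 375, 0.131) [0.4918 0.0896 0.131 ]
[ 0.29240058  1.55126744 -0.29417067] [[-0.001  0.365  0.931]
 [-0.001  0.931 -0.365]
 [-1.    -0.001 -0.   ]]
{'fx': 285.9393256747605, 'fy': 285.9393256747605, 'cx': 320.7937596972114, 'cy': 197.85678830456217, 'eye': array([0.14661567, 0.58483001, 0.37359026]), 'orientation': array([-0.26806486, -0.18070162,  1.18753156])}
```

```bash
python3 -m handwheel '[[[1.1,-3.2,0],[0,0,0.028],1],[[1.1,-3.2,0],[0,0,0.028],1],[[1.1,-3.2,0],[0,0,0.028],1],[[1.1,-3.2,0],[0,0,0.028],1],[[1.1,-3.2,0],[0,0,0.028],1],[[1.1,-3.2,0],[0,0,0.028],1],[[1.1,-3.2,0],[0,0,0.028],1],[[1.1,-3.2,0],[0,0,0.028],1],[[1.1,-3.2,0],[0,0,0.028],1],[[1.1,-3.2,0],[0,0,0.028],1]]'
python3 -m handwheel '[[[1.1,-3.2,0],[0,0,0.028],1],[[1.1,-3.2,0],[0,0,0.028],1],[[1.1,-3.2,0],[0,0,0.028],1],[[1.1,-3.2,0],[0,0,0.028],1],[[1.1,-3.2,0],[0,0,0.028],1],[[1.1,-3.2,0],[0,0,0.028],1],[[1.1,-3.2,0],[0,0,0.028],1],[[1.1,-3.2,0],[0,0,0.028],1],[[1.1,-3.2,0],[0,0,0.028],1],[[1.1,-3.2,0],[0,0,0.028],1],[[0,0,0],[0,0,0],1]]'
```

```text
time: 0.93
ee_pos: [0.326, 0.2281, 0.1954]
tool_rot: [0.049, 1.576, -0.062]
force: [1.0, -1.0, 0.0]
grip_width: 0.0854
time: 1.85
ee_pos: [0.4369, -0.1139, 0.1927]
tool_rot: [-0.181, 1.568, 0.166]
force: [-0.6, 0.1, -0.4]
grip_width: 0.0856
```

```bash
python3 -m handwheel '[[[0,0.2,-0.8],[0.012,-0.062,-0.003],1],[[0,0.2,-0.8],[0.012,-0.062,-0.003],1],[[0,0.2,-0.8],[0.012,-0.062,-0.003],1],[[0,0.2,-0.8],[0.012,-0.062,-0.003],1],[[0,0.2,-0.8],[0.012,-0.062,-0.003],1],[[0,0.2,-0.8],[0.012,-0.062,-0.003],1],[[0,0.2,-0.8],[0.012,-0.062,-0.003],1],[[0,0.2,-0.8],[0.012,-0.062,-0.003],1],[[0,0.2,-0.8],[0.012,-0.062,-0.003],1],[[0,0,-0.8],[0.012,-0.062,0],1],[[0,0,-0.8],[0.012,-0.062,0],1],[[0,0,-0.8],[0.012,-0.062,0],1]]'
cat > s.py <<'E'
from h import *
o=arm.get_obs(); M=R.from_rotvec(o["tool_rot"]).as_matrix()
print(round(o["time"],2),"tcp",(o["ee_pos"]*1000).round(1),"F",o["force"].round(1),"T",o["wrist_torque"].round(2),"w",round(o["grip_width"],4))
print("x",M[:,0].round(3),"y",M[:,1].round(3),"pitch below hor",np.degrees(np.arcsin(-M[2,0])).round(1),"yaw(y axis)",np.arctan2(-M[0,1],M[1,1]).round(3),"q",o["joint_positions"].round(2))
E
python3 s.py
```

```text
time: 2.85
ee_pos: [0.4978, -0.1401, 0.0861]
tool_rot: [-0.049, 0.853, 0.25]
force: [0.6, -0.5, 0.2]
grip_width: 0.0855
2.85 tcp [ 497.8 -140.1   86.1] F [ 0.6 -0.5  0.2] T [-0.12  0.63 -0.05] w 0.0855
x [ 0.63   0.199 -0.75 ] y [-0.238  0.97   0.057] pitch below hor 48.6 yaw(y axis) 0.241 q [-0.99 -0.84 -1.02  1.16  0.69 -1.13]
```

The tilted pose ran into joint 2's limit, too close in. I'll back out and log joint data to fit a small arm model for reach.

```bash
cat > rec.py <<'E'
import json; from bench import arm
o=arm.get_obs(); open("rec.txt","a").write(json.dumps([o["joint_positions"].tolist(),o["ee_pos"].tolist(),o["tool_rot"].tolist()])+"\n")
E
python3 rec.py
python3 -m handwheel '[[[0,0.3,2],[0,0.08,0],1],[[0,0.3,2],[0,0.08,0],1],[[0,0.3,2],[0,0.08,0],1],[[0,0.3,2],[0,0.08,0],1]]'; python3 rec.py
python3 -m handwheel '[[[0,0.5,1],[-0.02,0.08,0],1],[[0,0.5,1],[-0.02,0.08,0],1],[[0,0.5,1],[-0.02,0.08,0],1],[[0,0.5,0],[-0.02,0.04,0],1]]'; python3 rec.py
python3 -m handwheel '[[[1,1,0],[0,0,0],1],[[0,0,-1],[0,0,0],1],[[0,0,-1],[0,0,0],1],[[0,0,-1],[0,0,0],1]]'; python3 rec.py
python3 s.py; cat rec.txt
python3 - <<'E'
import json,numpy as np
from scipy.optimize import least_squares
from scipy.spatial.transform import Rotation as R
D=[json.loads(l) for l in open("rec.txt")]
D.append([[.97931,.104657,.0965526,1.563896,0,1.353107],[.218899,.558289,.203193],[.2924,1.551267,-.29417]])
def fk(p,q):
    # planar arm, q3 absolute or relative
    h,o,L1,L2,e,Lw,Lt=p
    a=q[1]; b=q[1]-q[2]
    r=o+L1*np.sin(a)+L2*np.cos(b)+e*np.sin(b); z=h+L1*np.cos(a)-L2*np.sin(b)+e*np.cos(b)
    c=b+q[3]; r+=Lw*np.cos(c); z-=Lw*np.sin(c)
    t=R.from_euler("ZYZX",[q[0],c,q[4],q[5]])   # tool x forward
    w=R.from_euler("Z",q[0]).apply([r,0,z])
    return w+Lt*t.as_matrix()[:,0],t
for l in D:
    print((fk([0]*7,l[0])[1].inv()*R.from_rotvec(l[2])).as_rotvec().round(3))
f=lambda p:np.concatenate([fk(p,l[0])[0]-l[1] for l in D])
s=least_squares(f,[.4,0,.4,.35,0,.1,.25]);print(s.x.round(4),np.abs(s.fun).max())
E
```

```text
time: 3.18
ee_pos: [0.48, -0.1142, 0.1326]
tool_rot: [0.046, 1.207, 0.267]
force: [-0.3, 0.0, 1.0]
grip_width: 0.0857
time: 3.52
ee_pos: [0.4812, -0.0947, 0.1673]
tool_rot: [0.011, 1.508, 0.208]
force: [-0.6, -0.9, 1.0]
grip_width: 0.0849
time: 3.85
ee_pos: [0.4934, -0.0823, 0.1369]
tool_rot: [0.006, 1.51, 0.21]
force: [0.2, -0.6, -1.4]
grip_width: 0.0852
3.85 tcp [493.4 -82.3 136.9] F [ 0.2 -0.6 -1.4] T [-0.11  0.07  0.02] w 0.0852
x [ 0.046  0.141 -0.989] y [-0.134  0.982  0.134] pitch below hor 81.4 yaw(y axis) 0.136 q [-0.53 -0.21 -0.33  1.48  0.15 -0.66]
[[-0.9921307857211665, -0.8411193151705778, -1.0175727416064366, 1.1612526580722269, 0.6899994382108432, -1.1270353184908053], [0.4977948674091525, -0.14014769208762884, 0.08607557645390386], [-0.048743172717517574, 0.8529710786275249, 0.2501977459342662]]
[[-0.7887046647476257, -0.516587897226096, -0.6270966661493697, 1.3841700390230782, 0.40532151132814503, -0.922533383534334], [0.4799621181591221, -0.11422968138297344, 0.1325994349852892], [0.04625527620713745, 1.2065495582155743, 0.2667678261551618]]
[[-0.5661915946161262, -0.23481999828451067, -0.3016167609856211, 1.5404728404875399, 0.14742062571152953, -0.6953024590202197], [0.481167908726409, -0.09471339532264458, 0.16729993948662467], [0.011243355442488423, 1.5081823826514233, 0.2078350472734746]]
[[-0.5285063488996928, -0.20762284820508697, -0.3327578500890638, 1.4774659316904604, 0.14589881620184433, -0.6621400978203729], [0.49336160410641944, -0.0823298969813841, 0.136947204421966], [0.005943521943967833, 1.5100828973906173, 0.21021046168494664]]Traceback (most recent call last):
  File "<stdin>", line 16, in <module>
  File "<stdin>", line 12, in fk
  File "scipy/spatial/transform/_rotation.pyx", line 1413, in scipy.spatial.transform._rotation.Rotation.from_euler
ValueError: Expected axis specification to be a non-empty string of upto 3 characters, got ZYZX
```

```bash
cat > kin.py <<'E'
import json,numpy as np
from scipy.optimize import least_squares
from scipy.spatial.transform import Rotation as R
D=[json.loads(l) for l in open("rec.txt")]
D.append([[.97931,.104657,.0965526,1.563896,0,1.353107],[.218899,.558289,.203193],[.2924,1.551267,-.29417]])
def fk(p,q):
    h,o,L1,L2,e,Lw,Lt=p
    a=q[1]; b=q[1]-q[2]; c=b+q[3]
    r=o+L1*np.sin(a)+L2*np.cos(b)+e*np.sin(b)+Lw*np.cos(c); z=h+L1*np.cos(a)-L2*np.sin(b)+e*np.cos(b)-Lw*np.sin(c)
    Z=R.from_euler("Z",q[0]); t=Z*R.from_euler("Y",c)*R.from_euler("Z",S5*q[4])*R.from_euler("X",S6*q[5])
    return Z.apply([r,0,z])+Lt*t.as_matrix()[:,0],t
S5,S6=1,1
if __name__=="__main__":
  for S5 in(1,-1):
    for S6 in(1,-1):
      print(S5,S6,[(fk([0]*7,l[0])[1].inv()*R.from_rotvec(l[2])).as_rotvec().round(2).tolist() for l in D])
    f=lambda p:np.concatenate([fk(p,l[0])[0]-l[1] for l in D])
    s=least_squares(lambda p:np.r_[f(p),1e-4*(p-[.4,0,.4,.35,0,.1,.25])],[.4,0,.4,.35,0,.1,.25]);print(s.x.round(4),np.abs(f(s.x)).max())
E
python3 kin.py
```

```text
1 1 [[-0.0, -0.0, 0.0], [-0.0, -0.0, -0.0], [-0.0, -0.0, 0.0], [-0.0, -0.0, 0.0], [-0.0, -0.0, -0.0]]
1 -1 [[-2.25, 0.0, 0.0], [-1.85, -0.0, 0.0], [-1.39, -0.0, 0.0], [-1.32, 0.0, 0.0], [2.71, -0.0, -0.0]]
[ 0.0504 -0.1802  0.4212  0.725   0.3544 -0.0032  0.6111] 0.11056028640862942
-1 1 [[-0.0, -1.25, 0.59], [-0.0, -0.65, 0.49], [0.0, -0.19, 0.23], [-0.0, -0.18, 0.23], [-0.0, -0.0, -0.0]]
-1 -1 [[-1.82, -0.0, 1.66], [-1.73, -0.0, 0.93], [-1.38, -0.0, 0.32], [-1.31, -0.0, 0.31], [2.71, -0.0, -0.0]]
[ 1.1145  0.5997  0.0574 -0.03   -0.9827  0.6102 -0.6023] 0.09763403771136009
```

```bash
sed -i 's/h,o,L1,L2,e,Lw,Lt=p/h,o,L1,L2,e,Lw,Lt,s,u=p/; s/Z.apply(\[r,0,z\])+Lt\*t.as_matrix()\[:,0\]/Z.apply([r,s,z])+t.apply([Lt,0,0])/; s/\[0\]\*7/[0]*9/; s/\.1,\.25\]/.1,.25,.13,0]/g' kin.py
python3 kin.py | grep -v "^.*\[\["
```

```text
[ 0.2963 -0.      0.3371  0.5505  0.0454  0.1386  0.3307  0.1296  0.    ] 4.930226920080161e-06
[ 0.8582  0.4119  0.145   0.1518 -0.6607  0.4625 -0.31    0.1351  0.    ] 0.03293654227847956
```

The arm model fits to 5 µm, so I can check reach along the lift.

```bash
cat >> kin.py <<'E'
P=[ .2963,0,.3371,.5505,.0454,.1386,.3307,.1296,0]
P=least_squares(lambda p:np.r_[np.concatenate([fk(p,l[0])[0]-l[1] for l in D]),1e-5*(p-np.array(P))],P).x
lo=np.array([-2.99,-.84,-1.1,-1.84,-1.51,-3.14]);hi=np.array([2.99,1.86,1.16,2.11,1.56,3.14])
def tool(lean,yaw): # lean from vertical-down towards forward, jaw axis horizontal
    zr=R.from_euler("Z",yaw); return zr*R.from_euler("Y",np.pi/2-lean)
def ik(pos,rot,q0):
    g=lambda q:np.r_[(fk(P,q)[0]-pos)*10,(fk(P,q)[1].inv()*rot).as_rotvec()]
    s=least_squares(g,np.clip(q0,lo+.01,hi-.01),bounds=(lo+.005,hi-.005)); return s.x,np.abs(s.fun).max()
E
python3 - <<'E'
from kin import *
for yaw in(.19,.1,.03):
  for lean in(30,35,40,45,52):
    for x in(.45,.47,.49,.51):
      q,e=ik([x,-.088,.012],tool(np.radians(lean),yaw),[-.4,-.4,-.5,1.2,.3,-.4]);
      if e<1e-3: print(yaw,lean,x,q.round(2))
E
```

```text
0.19 30 0.51 [-0.69 -0.83 -1.08  0.96  0.4  -0.81]
```

Run:
```python
from kin import *
for z in (.012,.03):
 for yaw in(.8,.5,.3,.19,.03,-.15,-.4,-.8):
  o=[]
  for lean in(20,30,35,40,45):
    for x in np.arange(.42,.6,.01):
      e=min((ik([x,-.088,z],tool(np.radians(lean),yaw),q0) for q0 in([-.4,-.4,-.5,1.2,.3,-.4],[-.7,-.7,-.9,1.,.5,-.4])),key=lambda r:r[1])
      if e[1]<1e-3: o.append((lean,round(x,3))); break
  print(z,yaw,o)
```

```text
0.012 0.8 [(20, np.float64(0.42)), (30, np.float64(0.42)), (35, np.float64(0.42)), (40, np.float64(0.42)), (45, np.float64(0.42))]
0.012 0.5 [(20, np.float64(0.42)), (30, np.float64(0.44)), (35, np.float64(0.45)), (40, np.float64(0.47)), (45, np.float64(0.49))]
0.012 0.3 [(20, np.float64(0.44)), (30, np.float64(0.49)), (35, np.float64(0.52)), (40, np.float64(0.56)), (45, np.float64(0.59))]
0.012 0.19 [(20, np.float64(0.45)), (30, np.float64(0.51)), (35, np.float64(0.55)), (40, np.float64(0.59))]
0.012 0.03 [(20, np.float64(0.47)), (30, np.float64(0.53)), (35, np.float64(0.58))]
0.012 -0.15 [(20, np.float64(0.48)), (30, np.float64(0.55)), (35, np.float64(0.59))]
0.012 -0.4 [(20, np.float64(0.47)), (30, np.float64(0.54)), (35, np.float64(0.58))]
0.012 -0.8 [(20, np.float64(0.45)), (30, np.float64(0.5)), (35, np.float64(0.53)), (40, np.float64(0.56)), (45, np.float64(0.58))]
0.03 0.8 [(20, np.float64(0.42)), (30, np.float64(0.42)), (35, np.float64(0.42)), (40, np.float64(0.42)), (45, np.float64(0.42))]
0.03 0.5 [(20, np.float64(0.42)), (30, np.float64(0.44)), (35, np.float64(0.45)), (40, np.float64(0.46)), (45, np.float64(0.47))]
0.03 0.3 [(20, np.float64(0.44)), (30, np.float64(0.49)), (35, np.float64(0.52)), (40, np.float64(0.55)), (45, np.float64(0.59))]
0.03 0.19 [(20, np.float64(0.45)), (30, np.float64(0.52)), (35, np.float64(0.54)), (40, np.float64(0.58))]
0.03 0.03 [(20, np.float64(0.47)), (30, np.float64(0.54)), (35, np.float64(0.57))]
0.03 -0.15 [(20, np.float64(0.48)), (30, np.float64(0.55)), (35, np.float64(0.58))]
0.03 -0.4 [(20, np.float64(0.48)), (30, np.float64(0.54)), (35, np.float64(0.58))]
0.03 -0.8 [(20, np.float64(0.45)), (30, np.float64(0.5)), (35, np.float64(0.52)), (40, np.float64(0.55)), (45, np.float64(0.58))]
```

Leaning is limited by reach. The plan has two parts:
1. Plow the strip end with open fingers at about 15° lean, squaring the block and closing its gap to the fence to about 25 mm.
2. Go under the bevel at 25–28° lean.

```bash
cat > go.py <<'E'
import sys; from kin import *; from bench import arm
x,y,z,lean,yaw=map(float,sys.argv[1:6]); o=arm.get_obs(); r0=R.from_rotvec(o["tool_rot"])
r=tool(np.radians(lean),yaw); d=(np.array([x,y,z])/1000-o["ee_pos"])*100; t=(r*r0.inv()).as_rotvec()
q,e=ik(np.array([x,y,z])/1000,r,o["joint_positions"])
print("shift cm",d.round(2),"turn",t.round(3),"rows>=",max(np.linalg.norm(d)/4,np.linalg.norm(t)/.12).round(1),"ik err",e.round(4),"q",q.round(2))
print("F",o["force"].round(1),"tcp",(o["ee_pos"]*1000).round(1))
E
python3 go.py 462 -93 130 15 .19;python3 go.py 462 -93 25 15 .19
```

```text
shift cm [-3.14 -1.07 -0.69] turn [-0.1   -0.216  0.041] rows>= 2.0 ik err 0.0 q [-0.62 -0.66 -0.7   1.35  0.19 -0.79]
F [ 0.2 -0.6 -1.4] tcp [493.4 -82.3 136.9]
shift cm [ -3.14  -1.07 -11.19] turn [-0.1   -0.216  0.041] rows>= 2.9 ik err 0.0 q [-0.62 -0.63 -0.87  1.15  0.19 -0.79]
F [ 0.2 -0.6 -1.4] tcp [493.4 -82.3 136.9]
```

```bash
python3 -m handwheel '[[[-0.8,-0.27,0],[-0.025,-0.054,0.01],1],[[-0.8,-0.27,0],[-0.025,-0.054,0.01],1],[[-0.8,-0.27,0],[-0.025,-0.054,0.01],1],[[-0.8,-0.27,0],[-0.025,-0.054,0.01],1],[[0,0,-2],[0,0,0],1],[[0,0,-2],[0,0,0],1],[[0,0,-2],[0,0,0],1],[[0,0,-2],[0,0,0],1],[[0,0,-2],[0,0,0],1],[[0,0,-1],[0,0,0],1],[[0,0,0],[0,0,0],1]]'; python3 s.py; python3 go.py 478 -90 25 15 .19
python3 - <<'E'
from h import *
im=viewer.get_image("top"); a=im[125:275,225:400,::-1]; cv2.imwrite("pics/t1.png",cv2.resize(cv2.convertScaleAbs(a,alpha=1.5,beta=20),None,fx=4,fy=4,interpolation=cv2.INTER_CUBIC))
E
```

```text
time: 4.77
ee_pos: [0.4488, -0.0956, 0.0005]
tool_rot: [-0.116, 1.308, 0.155]
force: [-0.5, 1.2, 0.4]
grip_width: 0.0855
4.77 tcp [448.8 -95.6   0.5] F [-0.5  1.2  0.4] T [0.03 0.26 0.02] w 0.0855
x [ 0.252  0.048 -0.966] y [-0.179  0.984  0.002] pitch below hor 75.1 yaw(y axis) 0.18 q [-0.64 -0.66 -0.94  1.12  0.19 -0.8 ]
shift cm [2.92 0.56 2.45] turn [-0.002 -0.002  0.01 ] rows>= 1.0 ik err 0.0 q [-0.59 -0.57 -0.83  1.12  0.18 -0.76]
F [-0.5  1.2  0.4] tcp [448.8 -95.6   0.5]
```

View pics/t1.png

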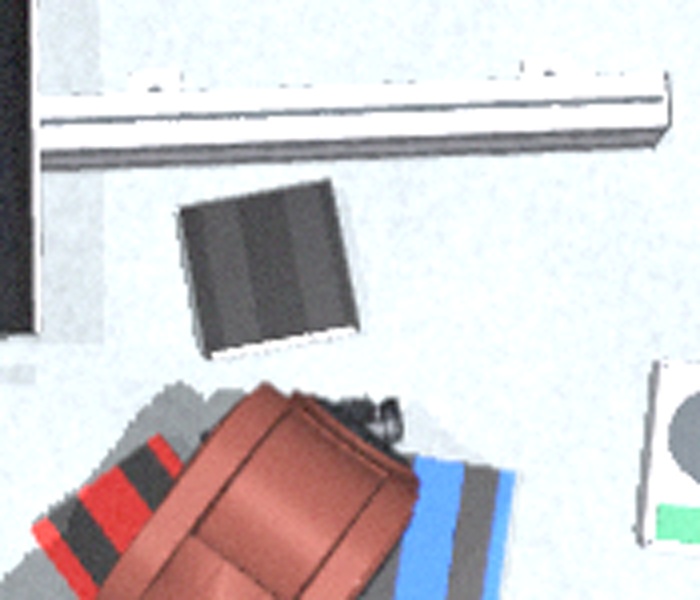

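The picture shows the block unmoved, with the gripper just short of its strip edge ((210,355)–(358,328)) and clear of the red and blue blocks. Next I raise a little and plow.

```bash
python3 -m handwheel '[[[0.3,0,0.8],[0,0,0],1],[[0.6,0.1,0.6],[0,0,0],1],[[0.6,0.1,0.4],[0,0,0],1],[[0.5,0.1,0],[0,0,0],1],[[0,0,0],[0,0,0],1]]'; python3 s.py
python3 -m handwheel '[[[0.3,0.1,0],[0,0,0],1],[[0.3,0.1,0],[0,0,0],1],[[0.3,0,0],[0,0,0],1],[[0.0,0,0],[0,0,0],1]]'; python3 s.py
```

```text
time: 5.23
ee_pos: [0.4736, -0.0947, 0.0262]
tool_rot: [-0.119, 1.302, 0.151]
force: [-0.3, 0.1, 1.4]
grip_width: 0.0853
5.23 tcp [473.6 -94.7  26.2] F [-0.3  0.1  1.4] T [-0.05  0.18  0.01] w 0.0853
x [ 0.258  0.044 -0.965] y [-0.178  0.984 -0.003] pitch below hor 74.8 yaw(y axis) 0.179 q [-0.6  -0.59 -0.85  1.12  0.18 -0.76]
time: 5.57
ee_pos: [0.4848, -0.0924, 0.0275]
tool_rot: [-0.121, 1.301, 0.151]
force: [0.1, 0.4, 0.2]
grip_width: 0.0857
5.57 tcp [484.8 -92.4  27.5] F [0.1 0.4 0.2] T [-0.06  0.26 -0.03] w 0.0857
x [ 0.259  0.044 -0.965] y [-0.179  0.984 -0.004] pitch below hor 74.7 yaw(y axis) 0.18 q [-0.58 -0.56 -0.82  1.11  0.18 -0.74]
```

```bash
python3 -m handwheel '[[[0.3,0.1,0],[0,0,0],1],[[0.2,0,0],[0,0,0],1],[[0,0,0],[0,0,0],1]]'; python3 s.py
python3 -m handwheel '[[[0.1,0.1,0],[0,0,-0.02],1],[[0.1,0.1,0],[0,0,-0.02],1],[[0.1,0.1,0],[0,0,-0.02],1],[[0.1,0.1,0],[0,0,-0.02],1],[[0.1,0.1,0],[0,0,-0.02],1],[[0.1,0.0,0],[0,0,-0.02],1],[[0.1,0,0],[0,0,-0.02],1],[[0,0,0],[0,0,0],1]]'; python3 s.py
```

```text
time: 5.82
ee_pos: [0.4899, -0.091, 0.0268]
tool_rot: [-0.12, 1.302, 0.152]
force: [0.3, -0.6, -0.4]
grip_width: 0.0857
5.82 tcp [489.9 -91.   26.8] F [ 0.3 -0.6 -0.4] T [-0.06  0.27 -0.  ] w 0.0857
x [ 0.258  0.044 -0.965] y [-0.179  0.984 -0.003] pitch below hor 74.8 yaw(y axis) 0.18 q [-0.57 -0.54 -0.81  1.1   0.18 -0.73]
time: 6.48
ee_pos: [0.4961, -0.0856, 0.0255]
tool_rot: [-0.023, 1.307, 0.027]
force: [0.4, 0.2, 0.4]
grip_width: 0.085
6.48 tcp [496.1 -85.6  25.5] F [0.4 0.2 0.4] T [ 0.01  0.25 -0.02] w 0.085
x [ 0.26   0.007 -0.966] y [-0.033  0.999 -0.002] pitch below hor 74.9 yaw(y axis) 0.033 q [-0.53 -0.54 -0.82  1.07  0.14 -0.54]
```

```bash
for i in 1 2 3; do python3 -m handwheel '[[[0.2,0.05,0],[0,0,0],1],[[0.2,0.05,0],[0,0,0],1]]' | sed -n '2p;4p'; done
python3 - <<'E'
from h import *
im=viewer.get_image("top"); a=im[125:275,225:400,::-1]; cv2.imwrite("pics/t2.png",cv2.resize(cv2.convertScaleAbs(a,alpha=1.5,beta=20),None,fx=4,fy=4,interpolation=cv2.INTER_CUBIC))
E
```

```text
ee_pos: [0.5, -0.0846, 0.0254]
force: [0.2, 0.6, -0.2]
ee_pos: [0.5044, -0.0836, 0.0253]
force: [0.8, 0.7, -0.2]
ee_pos: [0.5089, -0.0826, 0.0253]
force: [-0.8, -0.9, -0.4]
```

View pics/t2.png

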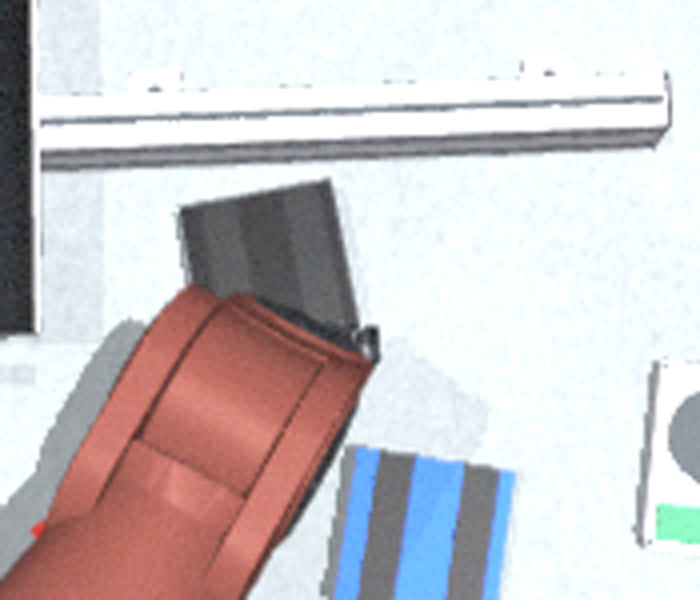

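The block hasn't moved, so I'll look through the wrist camera to see where the fingertips are.

Run:
```python
from h import *
im=viewer.get_image("wrist"); im2=viewer.get_image("scene"); a=im2[120:320,230:480]
b=np.hstack([cv2.resize(im,(480,300)),cv2.resize(a,(320,300))])[:,:,::-1]
cv2.imwrite("pics/w1.png",cv2.convertScaleAbs(b,alpha=1.5,beta=20)); print(viewer.camera_info("wrist"),arm.get_obs()["force"])
```

```text
{'fx': 285.9393256747605, 'fy': 285.9393256747605, 'cx': 320.7937596972114, 'cy': 197.85678830456217, 'eye': array([ 0.38953221, -0.08802057,  0.16986617]), 'orientation': array([-0.44012323, -0.45284385,  1.55860486])} [0.03845146 0.02712735 0.18360185]
```

View pics/w1.png

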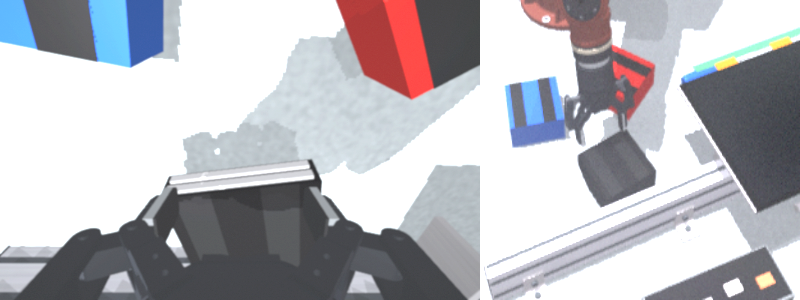

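Run:
```python
from h import *
ci=viewer.camera_info("wrist"); o=arm.get_obs(); M=R.from_rotvec(o["tool_rot"]).as_matrix()
for b in (0,.013,.03,.054): 
  for s in(1,-1): print("tip",b,s,(proj(ci,o["ee_pos"]+M@[-b,s*.0425,0])*.75).round(0), (o["ee_pos"]+M@[-b,s*.0425,0]).round(3))
B=np.array([[.5998,-.0067,.055],[.6217,-.1229,.055],[.5051,-.1446,.055],[.484,-.0294,.055]])
print((proj(ci,B)*.75).round(0))
print((proj(ci,[[.5051,-.1446,.052],[.484,-.0294,.052],[.5051,-.1446,.03],[.484,-.0294,.03]])*.75).round(0))
```

```text
tip 0 1 [[292. 175.]] [ 0.507 -0.04   0.025]
tip 0 -1 [[194. 175.]] [ 0.51  -0.125  0.025]
tip 0.013 1 [[295. 181.]] [ 0.504 -0.04   0.038]
tip 0.013 -1 [[190. 181.]] [ 0.507 -0.125  0.038]
tip 0.03 1 [[301. 192.]] [ 0.499 -0.04   0.054]
tip 0.03 -1 [[185. 192.]] [ 0.502 -0.125  0.054]
tip 0.054 1 [[311. 211.]] [ 0.493 -0.04   0.077]
tip 0.054 -1 [[176. 211.]] [ 0.496 -0.125  0.077]
[[316. 268.]
 [199. 277.]
 [159. 195.]
 [321. 177.]]
[[160. 192.]
 [319. 174.]
 [168. 173.]
 [311. 156.]]
```

Run:
```python
from h import *
im=viewer.get_image("wrist")[190:330,180:480,::-1]
cv2.imwrite("pics/w2.png",cv2.resize(cv2.convertScaleAbs(im,alpha=2.2,beta=30),None,fx=2.6,fy=2.6,interpolation=cv2.INTER_CUBIC))
```

```text
(no output)
```

View pics/w2.png

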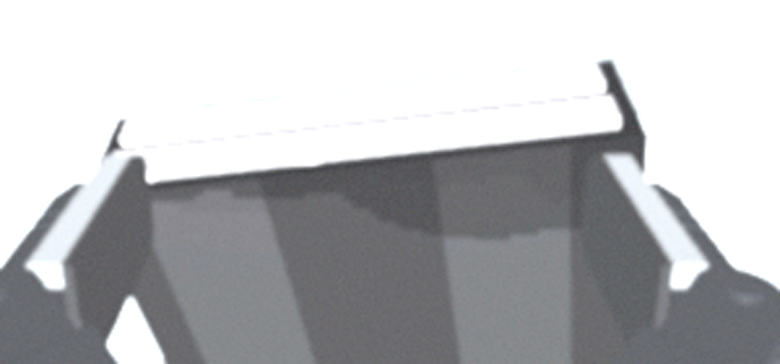

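Run:
```python
from h import *
ci=viewer.camera_info("wrist"); o=arm.get_obs(); M=R.from_rotvec(o["tool_rot"]).as_matrix()
for b in (.0,.013,.02,.03):
  for z in(-.011,-.02,.011): print(b,z,proj(ci,[o["ee_pos"]+M@[-b,s*.0425,z] for s in(1,-1)]).round(0).tolist(),(o["ee_pos"]+M@[-b,0,z]).round(3))
f=lambda u,v,z: ray(ci,180+u/2.6,190+v/2.6,z).round(4)
for p in((148,184),(638,135)): print(f(*p,.055))
for p in((125,122),(605,62)): print(f(*p,.03))
```

```text
0.0 -0.011 [[390.0, 217.0], [257.0, 217.0]] [ 0.498 -0.083  0.022]
0.0 -0.02 [[391.0, 204.0], [256.0, 204.0]] [ 0.489 -0.083  0.02 ]
0.0 0.011 [[387.0, 248.0], [259.0, 248.0]] [ 0.519 -0.082  0.028]
0.013 -0.011 [[395.0, 225.0], [252.0, 225.0]] [ 0.495 -0.083  0.035]
0.013 -0.02 [[396.0, 211.0], [251.0, 211.0]] [ 0.486 -0.083  0.033]
0.013 0.011 [[392.0, 258.0], [255.0, 258.0]] [ 0.516 -0.082  0.041]
0.02 -0.011 [[398.0, 230.0], [249.0, 230.0]] [ 0.493 -0.083  0.042]
0.02 -0.02 [[399.0, 215.0], [248.0, 215.0]] [ 0.484 -0.083  0.039]
0.02 0.011 [[395.0, 264.0], [252.0, 264.0]] [ 0.514 -0.082  0.047]
0.03 -0.011 [[403.0, 238.0], [245.0, 237.0]] [ 0.49  -0.083  0.051]
0.03 -0.02 [[404.0, 222.0], [244.0, 222.0]] [ 0.481 -0.083  0.049]
0.03 0.011 [[399.0, 273.0], [248.0, 273.0]] [ 0.511 -0.082  0.057]
[ 0.5055 -0.1307  0.055 ]
[ 0.4881 -0.0296  0.055 ]
[ 0.51   -0.1431  0.03  ]
[ 0.4879 -0.0296  0.03  ]
```

The wrist view shows the open fingertips sitting above the block's top, at crop (130,158) and (620,155). The pad tips when open are about 40 mm behind the TCP, so I back off, go lower and plow again.

```bash
python3 -m handwheel '[[[-1,0,0.2],[0,0,0],1],[[-1,0,0],[0,0,0],1],[[-1,0,0],[0,0,0],1],[[-1,0,0],[0,0,0],1],[[0,0,0],[0,0,0],1],[[0,0,-0.7],[0,0,0],1],[[0,0,-0.7],[0,0,0],1],[[0,0,-0.7],[0,0,0],1],[[0,0,-0.4],[0,0,0],1],[[0,0,0],[0,0,0],1]]';python3 s.py; for i in 1 2 3 4; do python3 -m handwheel '[[[0.3,0.0,0],[0,0,0],1],[[0.3,0,0],[0,0,0],1]]' | sed -n '2p;4p'; done
```

```text
time: 8.02
ee_pos: [0.4681, -0.0826, -0.0006]
tool_rot: [-0.024, 1.307, 0.029]
force: [0.2, 0.1, -0.5]
grip_width: 0.0853
8.02 tcp [468.1 -82.6  -0.6] F [ 0.2  0.1 -0.5] T [ 0.04  0.28 -0.07] w 0.0853
x [ 0.26   0.007 -0.966] y [-0.035  0.999 -0.002] pitch below hor 74.9 yaw(y axis) 0.035 q [-0.56 -0.64 -0.93  1.06  0.14 -0.58]
ee_pos: [0.4739, -0.0822, -0.0017]
force: [-0.3, -0.3, 0.2]
ee_pos: [0.4809, -0.0822, -0.0015]
force: [-0.1, 0.3, 0.8]
ee_pos: [0.4881, -0.0823, -0.001]
force: [-0.0, 0.4, 0.7]
ee_pos: [0.4942, -0.082, -0.0012]
force: [-4.3, 1.0, 1.4]
```

```bash
for i in 1 2 3; do python3 -m handwheel '[[[0.25,0.0,0],[0,0,0],1],[[0.25,0,0],[0,0,0],1]]' | sed -n '2p;4p'; done; python3 -m handwheel '[[[0,0,0],[0,0,0],1]]' | sed -n '2p;4p';python3 - <<'E'
from h import *
im=viewer.get_image("top")[:,:,::-1];w=viewer.get_image("wrist")[:,:,::-1]
a=cv2.resize(im[130:230,225:345],None,fx=4,fy=4,interpolation=cv2.INTER_CUBIC); b=cv2.resize(w[190:330,180:480],None,fx=400/140*.45,fy=400/140,interpolation=cv2.INTER_CUBIC)
b=cv2.resize(w[190:330,180:480],(480,224)); 
cv2.imwrite("pics/t3.png",cv2.convertScaleAbs(np.vstack([a,b])[:600],alpha=1.7,beta=25)); print(arm.get_obs()["force"],viewer.camera_info("wrist")["eye"])
E
```

```text
ee_pos: [0.4989, -0.0814, -0.0019]
force: [-4.4, 0.8, 1.5]
ee_pos: [0.5038, -0.081, -0.0024]
force: [-3.5, 1.7, 1.3]
ee_pos: [0.509, -0.0807, -0.0027]
force: [-4.0, 1.1, 1.4]
ee_pos: [0.5094, -0.0807, -0.0027]
force: [-1.3, 0.9, -0.1]
[-1.54651051  0.560597   -0.56663314] [ 0.39095179 -0.08695998  0.1426483 ]
```

View pics/t3.png

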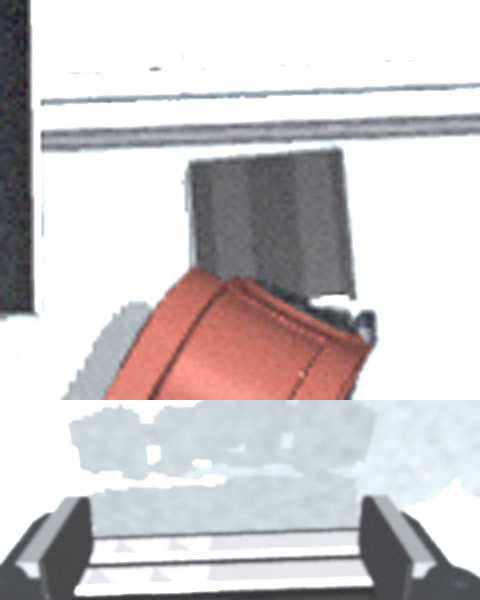

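The block is nearly square now: far edge (190,162)–(340,148) in the crop, and the left finger is on the strips. I'll work out the remaining yaw and gap.

```bash
python3 - <<'E'
from h import *
ci=viewer.camera_info("top"); f=lambda u,v,z: ray(ci,(u+.5)/4-.5+225,(v+.5)/4-.5+130,z)
for p in((190,162,.055),(341,148,.055),(354,298,.055),(45,150,0),(478,137,0)): print(f(*p).round(4))
E
python3 go.py 500 -81 -12 26 .03; python3 go.py 490 -81 -12 26 .03;python3 go.py 515 -81 -12 28 .03
```

```text
[ 0.621 -0.014  0.055]
[ 0.6315 -0.1311  0.055 ]
[ 0.5135 -0.1402  0.055 ]
[0.645  0.1079 0.    ]
[ 0.6538 -0.2425  0.    ]
shift cm [-0.93 -0.02 -0.94] turn [ 0.005 -0.196 -0.006] rows>= 1.6 ik err 0.013 q [-0.6  -0.81 -1.1   0.92  0.26 -0.58]
F [-1.5  0.6 -0.6] tcp [509.3 -80.8  -2.6]
shift cm [-1.93 -0.02 -0.94] turn [ 0.005 -0.196 -0.006] rows>= 1.6 ik err 0.0293 q [-0.61 -0.82 -1.1   0.95  0.26 -0.6 ]
F [-1.5  0.6 -0.6] tcp [509.3 -80.8  -2.6]
shift cm [ 0.57 -0.02 -0.94] turn [ 0.006 -0.231 -0.006] rows>= 1.9 ik err 0.0162 q [-0.59 -0.79 -1.1   0.87  0.27 -0.57]
F [-1.5  0.6 -0.6] tcp [509.3 -80.8  -2.6]
```

```bash
python3 -m handwheel '[[[-0.6,0,0.4],[0,0,0],0.6],[[-0.6,0,0.4],[0,0,0],0.3],[[-0.6,0,0.4],[0,0,0],0],[[-0.6,0,0.4],[0,0,0],0],[[-0.5,0.0,0],[0,0,0],0],[[0,0,0],[0,0,0],0],[[0,0,0],[0,0,0],0],[[0,0,0],[0,0,0],0]]'; python3 s.py; python3 go.py 475 -79 10 19 .04; python3 go.py 475 -79 7 19 .04;python3 go.py 495 -79 7 22 .04; python3 go.py 515 -79 8 27 .04;python3 go.py 515 -79 8 29 .04
python3 - <<'E'
from h import *
w=viewer.get_image("wrist")[:,:,::-1]; cv2.imwrite("pics/w3.png",cv2.convertScaleAbs(w[140:360,130:510],alpha=1.7,beta=25)); print(viewer.camera_info("wrist"))
E
```

```text
time: 10.03
ee_pos: [0.4831, -0.0836, 0.0169]
tool_rot: [-0.025, 1.304, 0.027]
force: [0.5, 0.2, -0.2]
grip_width: -0.0003
10.03 tcp [483.1 -83.6  16.9] F [ 0.5  0.2 -0.2] T [0.04 0.21 0.02] w -0.0003
x [ 0.264  0.006 -0.965] y [-0.034  0.999 -0.004] pitch below hor 74.7 yaw(y axis) 0.034 q [-0.54 -0.6  -0.87  1.07  0.14 -0.56]
shift cm [-0.81  0.46 -0.69] turn [ 0.006 -0.065  0.006] rows>= 0.5 ik err 0.0 q [-0.57 -0.75 -0.99  1.06  0.19 -0.59]
F [ 0.5  0.2 -0.2] tcp [483.1 -83.6  16.9]
shift cm [-0.81  0.46 -0.99] turn [ 0.006 -0.065  0.006] rows>= 0.5 ik err 0.0 q [-0.57 -0.75 -0.99  1.05  0.19 -0.59]
F [ 0.5  0.2 -0.2] tcp [483.1 -83.6  16.9]
shift cm [ 1.19  0.46 -0.99] turn [ 0.008 -0.117  0.006] rows>= 1.0 ik err 0.0 q [-0.57 -0.75 -1.01  0.99  0.22 -0.57]
F [ 0.5  0.2 -0.2] tcp [483.1 -83.6  16.9]
shift cm [ 3.19  0.46 -0.89] turn [ 0.011 -0.204  0.006] rows>= 1.7 ik err 0.0 q [-0.58 -0.81 -1.07  0.92  0.27 -0.57]
F [ 0.5  0.2 -0.2] tcp [483.1 -83.6  16.9]
shift cm [ 3.19  0.46 -0.89] turn [ 0.012 -0.239  0.006] rows>= 2.0 ik err 0.0179 q [-0.6  -0.83 -1.09  0.92  0.29 -0.58]
F [ 0.5  0.2 -0.2] tcp [483.1 -83.6  16.9]
{'fx': 285.9393256747605, 'fy': 285.9393256747605, 'cx': 320.7937596972114, 'cy': 197.85678830456217, 'eye': array([ 0.36341771, -0.08879897,  0.16098831]), 'orientation': array([-0.44498524, -0.4544113 ,  1.5583589 ])}
```

View pics/w3.png

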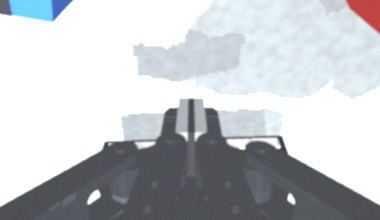

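The shut fingertips appear at crop (190,100). How far they really extend is unclear, so I'll find the table by touch.

```bash
for i in 1 2 3 4; do python3 -m handwheel '[[[-0.1,0.1,-0.3],[0,0,0],0],[[0,0,0],[0,0,0],0]]' | sed -n '2p;4p'; done
```

```text
ee_pos: [0.4823, -0.0825, 0.0134]
force: [-0.1, -0.4, 0.1]
ee_pos: [0.4811, -0.0812, 0.0096]
force: [-1.4, 0.1, 0.1]
ee_pos: [0.4798, -0.0798, 0.0058]
force: [-0.5, 0.0, -1.0]
ee_pos: [0.4785, -0.0786, 0.0023]
force: [-0.5, -0.2, -0.3]
```

```bash
for i in 1 2 3 4; do python3 -m handwheel '[[[0,0,-0.2],[0,0,0],0],[[0,0,0],[0,0,0],0]]' | sed -n '2p;4p'; done
```

```text
ee_pos: [0.4785, -0.0785, 0.0]
force: [-0.1, 0.3, -0.0]
ee_pos: [0.4786, -0.0786, -0.0021]
force: [0.0, 0.6, 0.6]
ee_pos: [0.4787, -0.0787, -0.0043]
force: [-0.6, 0.1, 0.2]
ee_pos: [0.4787, -0.0787, -0.0064]
force: [-0.1, -0.6, 0.2]
```

```bash
for i in 1 2 3 4 5 6 7; do python3 -m handwheel '[[[0,0,-0.25],[0,0,0],0],[[0,0,0],[0,0,0],0]]' | sed -n '2p;4p'; done; python3 s.py
```

```text
ee_pos: [0.4787, -0.0788, -0.0092]
force: [-0.8, 0.5, 0.8]
ee_pos: [0.4788, -0.0787, -0.0119]
force: [-0.4, -0.1, -0.2]
ee_pos: [0.4787, -0.0787, -0.0148]
force: [0.1, -1.3, -0.6]
ee_pos: [0.4787, -0.0787, -0.0175]
force: [-0.5, -0.3, 0.4]
ee_pos: [0.4787, -0.0787, -0.0203]
force: [0.1, -0.5, -0.4]
ee_pos: [0.4787, -0.0787, -0.0231]
force: [-0.0, -0.1, -0.3]
ee_pos: [0.4794, -0.079, -0.0245]
force: [-3.5, 1.9, 3.7]
12.58 tcp [479.4 -79.  -24.5] F [-3.5  1.9  3.7] T [0.21 0.59 0.04] w -0.0001
x [ 0.263  0.006 -0.965] y [-0.035  0.999 -0.003] pitch below hor 74.7 yaw(y axis) 0.035 q [-0.53 -0.58 -0.93  0.99  0.14 -0.55]
```

The touch test puts the fingertip 27 mm short of the reported TCP, which disagrees with the brief and agrees with the wrist picture. I'll allow for that offset from here on.

```bash
sed -i 's/^r=tool(np.radians(lean),yaw); d=(np.array(\[x,y,z\])\/1000/r=tool(np.radians(lean),yaw); tip=np.array([x,y,z]); x,y,z=tip+27*r.as_matrix()[:,0]; d=(np.array([x,y,z])\/1000/; s/^print("F"/print("F",o["force"].round(1),"tip now",((o["ee_pos"]-.027*r0.as_matrix()[:,0])*1000).round(1));#/' go.py
for a in "480 -79 8 18 .04" "495 -79 8 24 .04" "510 -79 8 28 .04" "515 -79 8 30 .04" "515 -79 8 30 .1" "515 -79 8 30 .2" "515 -79 8 35 .2" "515 -79 8 35 .3"; do echo $a; python3 go.py $a;done
```

```text
480 -79 8 18 .04
shift cm [0.9  0.04 0.68] turn [ 0.005 -0.047  0.005] rows>= 0.4 ik err 0.0 q [-0.55 -0.63 -0.96  0.97  0.17 -0.56]
F [-3.5  1.9  3.7] tip now [472.3 -79.2   1.5]
495 -79 8 24 .04
shift cm [2.66 0.05 0.78] turn [ 0.009 -0.152  0.005] rows>= 1.3 ik err 0.0 q [-0.57 -0.73 -1.06  0.9   0.23 -0.57]
F [-3.5  1.9  3.7] tip now [472.3 -79.2   1.5]
510 -79 8 28 .04
shift cm [4.33 0.05 0.87] turn [ 0.011 -0.222  0.005] rows>= 1.9 ik err 0.0056 q [-0.58 -0.77 -1.09  0.84  0.27 -0.56]
F [-3.5  1.9  3.7] tip now [472.3 -79.2   1.5]
515 -79 8 30 .04
shift cm [4.91 0.06 0.91] turn [ 0.013 -0.257  0.006] rows>= 2.1 ik err 0.0234 q [-0.58 -0.76 -1.1   0.82  0.29 -0.56]
F [-3.5  1.9  3.7] tip now [472.3 -79.2   1.5]
515 -79 8 30 .1
shift cm [4.9  0.14 0.91] turn [ 0.02  -0.256  0.065] rows>= 2.2 ik err 0.0117 q [-0.6  -0.75 -1.1   0.83  0.33 -0.64]
F [-3.5  1.9  3.7] tip now [472.3 -79.2   1.5]
515 -79 8 30 .2
shift cm [4.88 0.27 0.91] turn [ 0.033 -0.255  0.165] rows>= 2.5 ik err 0.0 q [-0.64 -0.72 -1.08  0.85  0.38 -0.76]
F [-3.5  1.9  3.7] tip now [472.3 -79.2   1.5]
515 -79 8 35 .2
shift cm [5.08 0.31 1.04] turn [ 0.044 -0.342  0.164] rows>= 3.2 ik err 0.0375 q [-0.68 -0.73 -1.1   0.84  0.45 -0.81]
F [-3.5  1.9  3.7] tip now [472.3 -79.2   1.5]
515 -79 8 35 .3
shift cm [5.04 0.46 1.04] turn [ 0.061 -0.34   0.263] rows>= 3.6 ik err 0.0097 q [-0.71 -0.72 -1.1   0.85  0.51 -0.93]
F [-3.5  1.9  3.7] tip now [472.3 -79.2   1.5]
```

```bash
python3 -m handwheel '[[[0.3,0.0,0.5],[0,-0.03,0.01],0],[[0.3,0.0,0.2],[0,-0.03,0.02],0],[[0.5,0.0,0],[0,-0.03,0.01],0],[[0.5,0,0],[0,-0.03,0.01],0],[[0.0,0,0],[0,0,0],0]]'; python3 s.py;for a in  "495 -79 7 24 .08" "512 -79 7 26 .08"; do echo $a; python3 go.py $a;done
```

```text
time: 13.0
ee_pos: [0.4966, -0.0791, -0.017]
tool_rot: [-0.061, 1.178, 0.07]
force: [-0.4, -0.5, -0.3]
grip_width: -0.0004
13.0 tcp [496.6 -79.1 -17. ] F [-0.4 -0.5 -0.3] T [-0.05  0.38 -0.01] w -0.0004
x [ 0.381  0.023 -0.924] y [-0.087  0.996 -0.012] pitch below hor 67.5 yaw(y axis) 0.087 q [-0.58 -0.72 -1.04  0.93  0.23 -0.63]
495 -79 7 24 .08
shift cm [ 0.93  0.1  -0.07] turn [ 0.014 -0.026 -0.007] rows>= 0.3 ik err 0.0 q [-0.58 -0.72 -1.05  0.9   0.25 -0.62]
F [-0.4 -0.5 -0.3] tip now [486.3 -79.7   8. ]
512 -79 7 26 .08
shift cm [ 2.72  0.1  -0.03] turn [ 0.017 -0.061 -0.007] rows>= 0.7 ik err 0.0 q [-0.57 -0.69 -1.04  0.85  0.27 -0.6 ]
F [-0.4 -0.5 -0.3] tip now [486.3 -79.7   8. ]
```

```bash
python3 -m handwheel '[[[0.4,0.05,0],[0.005,-0.02,0],0],[[0.4,0,0],[0.005,-0.02,0],0],[[0.3,0.0,0],[0.0,-0.01,0],0]]'|sed -n '2p;4p'; python3 go.py 512 -79 7 26 .08; for i in 1 2 3; do python3 -m handwheel '[[[0.3,0.0,0],[0,-0.005,0],0],[[0.2,0.0,0],[0.0,0,0],0]]'|sed -n '2p;4p'; done; python3 go.py 512 -79 7 26 .08
```

```text
ee_pos: [0.5083, -0.0787, -0.0168]
force: [-0.6, 0.5, 0.1]
shift cm [ 1.55  0.06 -0.05] turn [ 0.006 -0.008 -0.006] rows>= 0.4 ik err 0.0 q [-0.57 -0.69 -1.04  0.85  0.27 -0.6 ]
F [-0.6  0.5  0.1] tip now [496.7 -79.6   7.6]
ee_pos: [0.5136, -0.0787, -0.0171]
force: [-0.0, 0.5, -0.5]
ee_pos: [0.5192, -0.0788, -0.017]
force: [-0.8, -0.2, 0.2]
ee_pos: [0.5244, -0.0786, -0.0174]
force: [-5.3, 0.0, 0.7]
shift cm [-0.06  0.06  0.01] turn [ 0.006  0.007 -0.005] rows>= 0.1 ik err 0.0 q [-0.57 -0.69 -1.04  0.85  0.27 -0.6 ]
F [-5.3  0.   0.7] tip now [512.4 -79.5   6.8]
```

Contact under the near end. Now I start lifting.

```bash
for i in 1 2 3 4; do python3 -m handwheel '[[[0.02,0.0,0.35],[0,0,0],0],[[0.03,0.0,0.35],[0.0,0,0],0]]'|sed -n '2p;4p'; done; python3 go.py 512 -79 7 26 .08
```

```text
ee_pos: [0.5237, -0.0779, -0.0121]
force: [-1.1, -0.2, -2.5]
ee_pos: [0.5235, -0.0774, -0.0053]
force: [-0.9, 0.6, -2.0]
ee_pos: [0.5239, -0.0773, 0.0025]
force: [-1.2, -0.9, -2.2]
ee_pos: [0.5245, -0.0774, 0.0106]
force: [-1.1, -0.3, -2.4]
shift cm [-0.07 -0.07 -2.78] turn [ 0.003  0.001 -0.005] rows>= 0.7 ik err 0.0 q [-0.57 -0.69 -1.04  0.85  0.27 -0.6 ]
F [-1.1 -0.3 -2.4] tip now [512.7 -78.3  34.8]
```

```bash
for i in 1 2 3 4; do python3 -m handwheel '[[[0.15,0.0,0.35],[0,0,0],0],[[0.1,0.0,0.35],[0.0,0,0],0]]'|sed -n '2p;4p'; done; for i in 1 2; do python3 -m handwheel '[[[0.1,0.0,0.35],[0,0,0],0],[[0.1,0.0,0.35],[0.0,0,0],0]]'|sed -n '2p;4p'; done; python3 go.py 512 -79 7 26 .08
```

```text
ee_pos: [0.5273, -0.0775, 0.0186]
force: [-1.4, 0.3, -1.7]
ee_pos: [0.5302, -0.0775, 0.0266]
force: [-2.4, -0.6, -0.4]
ee_pos: [0.533, -0.0774, 0.0345]
force: [-2.9, 1.0, -3.1]
ee_pos: [0.535, -0.0767, 0.0413]
force: [-2.2, 1.1, -3.2]
ee_pos: [0.5369, -0.0763, 0.0485]
force: [-1.1, 0.4, -2.9]
ee_pos: [0.5392, -0.0764, 0.0564]
force: [-2.3, -0.1, -1.1]
shift cm [-1.54 -0.16 -7.37] turn [ 0.002 -0.    -0.005] rows>= 1.9 ik err 0.0 q [-0.57 -0.69 -1.04  0.85  0.27 -0.6 ]
F [-2.3 -0.1 -1.1] tip now [527.4 -77.4  80.7]
```

```bash
for i in 1 2 3; do python3 -m handwheel '[[[0.3,0.0,0.25],[0,0,0],0],[[0.25,0.0,0.2],[0.0,0,0],0]]'|sed -n '2p;4p'; done; python3 go.py 512 -79 7 26 .08;python3 - <<'E'
from h import *
im=viewer.get_image("scene")[:,:,::-1];t=viewer.get_image("top")[:,:,::-1]
a=cv2.resize(im[140:290,270:450],(480,400),interpolation=cv2.INTER_CUBIC); b=cv2.resize(t[130:240,235:325],(320,400),interpolation=cv2.INTER_CUBIC)
cv2.imwrite("pics/t4.png",cv2.convertScaleAbs(np.hstack([a,b]),alpha=1.8,beta=25))
E
```

```text
ee_pos: [0.5414, -0.0764, 0.0598]
force: [-29.8, 0.3, 7.7]
ee_pos: [0.5413, -0.0763, 0.0611]
force: [-21.1, -0.9, 4.2]
ee_pos: [0.5415, -0.0763, 0.0625]
force: [-21.9, -0.5, 4.9]
shift cm [-1.77 -0.18 -7.97] turn [ 0.    -0.038  0.005] rows>= 2.0 ik err 0.0 q [-0.57 -0.69 -1.04  0.85  0.27 -0.6 ]
F [-21.9  -0.5   4.9] tip now [530.6 -77.2  87.1]
```

View pics/t4.png

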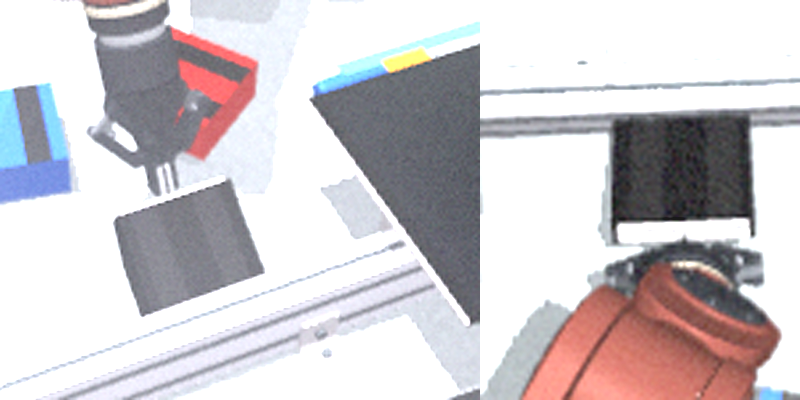

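Scene and top views show the block tilted about 33° and square against the fence. The fingertip slid outward to the bevel's lip because my path didn't go forward enough. I'll lower it under control and redo it with a deeper engagement and more lean.

```bash
for i in 1 2 3 4 5 6 ; do python3 -m handwheel '[[[-0.2,0.0,-0.4],[0,0,0],0],[[-0.15,0.0,-0.5],[0.0,0,0],0]]'|sed -n '2p;4p'; done; python3 go.py 475 -84 40 26 .08
```

```text
ee_pos: [0.5379, -0.0771, 0.0548]
force: [-8.3, -0.1, 4.5]
ee_pos: [0.5351, -0.0781, 0.0472]
force: [-5.9, 0.1, 2.2]
ee_pos: [0.5322, -0.0789, 0.0392]
force: [-3.9, -1.1, 0.4]
ee_pos: [0.5288, -0.0794, 0.0301]
force: [-3.2, -0.7, -0.8]
ee_pos: [0.5249, -0.0794, 0.02]
force: [-4.0, -0.6, -1.3]
ee_pos: [0.521, -0.0793, 0.0098]
force: [-0.3, 0.3, 0.1]
shift cm [-3.42 -0.37  0.6 ] turn [ 0.005 -0.036  0.008] rows>= 0.9 ik err 0.0253 q [-0.64 -0.83 -1.05  1.03  0.29 -0.68]
F [-0.3  0.3  0.1] tip now [510.  -80.   34.4]
```

```bash
python3 -m handwheel '[[[-0.8,0,-0.2],[0,0.02,0],0],[[-0.8,0,-0.2],[0,0.02,0],0],[[-0.8,0,-0.2],[0,0.02,0],0],[[-0.5,0,-0.3],[0,0.02,0.02],0],[[0,0,0],[0,0,0],0]]'|sed -n '2p;4p'
python3 - <<'E'
from h import *
ci=viewer.camera_info("top"); g=cv2.cvtColor(viewer.get_image("top"),cv2.COLOR_RGB2GRAY)
for u in (276,280,285,290,295,300,306,310): print(u,g[158:216:1,u].tolist())
E
python3 go.py 478 -80 8 18 .2
```

```text
ee_pos: [0.4901, -0.0796, 0.0011]
force: [0.1, 0.2, 0.2]
276 [235, 234, 149, 69, 71, 85, 87, 64, 59, 48, 37, 36, 39, 32, 38, 36, 35, 35, 38, 38, 39, 35, 35, 39, 36, 38, 36, 40, 42, 37, 36, 44, 39, 39, 35, 38, 39, 41, 40, 39, 45, 44, 40, 40, 41, 37, 212, 157, 151, 162, 161, 158, 160, 159, 158, 160, 157, 154]
280 [234, 232, 147, 66, 66, 85, 74, 61, 59, 44, 45, 46, 46, 44, 46, 46, 47, 48, 49, 51, 51, 47, 49, 52, 49, 47, 49, 51, 49, 52, 52, 50, 51, 54, 54, 48, 52, 48, 50, 51, 48, 53, 52, 51, 53, 65, 182, 150, 140, 155, 159, 156, 157, 156, 154, 152, 160, 155]
285 [235, 214, 132, 63, 77, 88, 71, 64, 52, 46, 43, 48, 43, 46, 44, 49, 48, 48, 48, 47, 43, 52, 51, 51, 52, 49, 49, 49, 49, 52, 52, 50, 52, 53, 52, 53, 49, 52, 52, 52, 52, 54, 54, 55, 59, 131, 148, 109, 147, 163, 159, 157, 154, 155, 159, 161, 116, 95]
290 [235, 179, 106, 60, 76, 86, 57, 66, 50, 38, 33, 38, 39, 35, 39, 39, 34, 38, 35, 36, 40, 40, 37, 41, 43, 37, 41, 41, 43, 40, 37, 42, 40, 40, 41, 42, 40, 45, 45, 41, 40, 42, 44, 43, 44, 217, 158, 134, 150, 160, 154, 153, 154, 158, 157, 151, 82, 18]
295 [234, 158, 91, 59, 80, 86, 66, 6
[... 436 characters left out ...]
 156, 161, 164, 165, 111, 45]
306 [229, 145, 66, 73, 85, 77, 50, 41, 48, 49, 48, 50, 49, 49, 45, 49, 50, 52, 45, 49, 50, 51, 52, 51, 52, 50, 45, 52, 52, 51, 53, 55, 52, 54, 50, 58, 56, 57, 53, 57, 56, 55, 55, 56, 218, 153, 134, 154, 154, 157, 158, 160, 159, 160, 159, 157, 158, 99]
310 [217, 132, 62, 79, 88, 64, 53, 53, 54, 57, 54, 49, 49, 47, 46, 45, 41, 44, 39, 40, 38, 38, 37, 42, 39, 41, 42, 42, 42, 45, 39, 43, 44, 47, 42, 45, 41, 43, 46, 46, 45, 45, 46, 61, 180, 152, 140, 155, 157, 154, 154, 159, 157, 156, 157, 159, 161, 158]
shift cm [-0.44  0.13 -1.91] turn [-0.006  0.02   0.108] rows>= 0.9 ik err 0.0 q [-0.58 -0.59 -0.94  1.    0.22 -0.76]
F [-0.4  0.1 -0.2] tip now [481.8 -80.5  26.9]
```

Run:
```python
from h import *
ci=viewer.camera_info("top")
for u,v in((276,203.5),(290,202.5),(310,201.4)): print(ray(ci,u,v,.055).round(4))
```

```text
[ 0.5162 -0.0266  0.055 ]
[ 0.519  -0.0694  0.055 ]
[ 0.5221 -0.1307  0.055 ]
```

The block lies only about 11 mm off the fence, which is close enough to bind. I'll press the fingertip on its top and drag it back about 14 mm.

```bash
python3 -m handwheel '[[[0,0,1.2],[0,0.02,0],0],[[0,0,1.2],[0,0.02,0],0],[[0,0,1.2],[0,0.02,0],0],[[0.6,0,0.6],[0,0.02,0],0],[[1.7,0,0],[0,0.02,0],0],[[1.7,0,0],[0,0.02,0],0],[[1.7,0,0],[0,0.02,0],0],[[1.7,0,0],[0,0.02,0],0],[[0.9,0,0],[0,0.02,0],0],[[0,0,0],[0,0,0],0]]'|sed -n '2p;4p'; python3 go.py 575 -80 58 8 .03
```

```text
ee_pos: [0.5812, -0.0807, 0.0497]
force: [0.5, -0.4, 0.3]
shift cm [-0.24  0.08 -1.85] turn [-0.016  0.016 -0.053] rows>= 0.5 ik err 0.0 q [-0.39 -0.09 -0.42  1.11  0.06 -0.42]
F [ 0.5 -0.4  0.3] tip now [577.  -81.5  76.4]
```

```bash
python3 -m handwheel '[[[0,0.05,-0.5],[-0.01,0.01,-0.03],0],[[0,0,-0.5],[0,0,-0.02],0],[[0,0,-0.3],[0,0,0],0]]'|sed -n '2p;4p'; for i in 1 2 3 4; do python3 -m handwheel '[[[0,0.0,-0.18],[0,0,0],0]]'|sed -n '2p;4p'; done
```

```text
ee_pos: [0.582, -0.0802, 0.0374]
force: [0.2, 0.6, 0.1]
ee_pos: [0.5814, -0.08, 0.0351]
force: [-0.4, 0.6, -0.1]
ee_pos: [0.581, -0.08, 0.0332]
force: [0.4, -0.9, -0.2]
ee_pos: [0.5806, -0.08, 0.0313]
force: [-0.5, 0.5, 0.0]
ee_pos: [0.5803, -0.0801, 0.0294]
force: [0.8, 0.0, 0.2]
```

```bash
for i in 1 2 ; do python3 -m handwheel '[[[0,0.0,-0.2],[0,0,0],0]]'|sed -n '2p;4p'; done; for i in 1 2 3; do python3 -m handwheel '[[[-0.2,0,-0.2],[0,0,0],0],[[-0.2,0,-0.2],[0,0,0],0]]'|sed -n '2p;4p'; done
```

```text
ee_pos: [0.5806, -0.0802, 0.0286]
force: [-11.8, 3.4, 26.5]
ee_pos: [0.5807, -0.0802, 0.0286]
force: [-14.8, 4.6, 28.0]
ee_pos: [0.5799, -0.0803, 0.029]
force: [2.1, 2.9, 6.2]
ee_pos: [0.5795, -0.0803, 0.0291]
force: [2.6, 2.6, 7.9]
ee_pos: [0.5793, -0.0803, 0.0292]
force: [1.6, 3.8, 8.9]
```

```bash
for i in 1 2 3; do python3 -m handwheel '[[[-0.5,0,-0.25],[0,0,0],0],[[-0.5,0,-0.25],[0,0,0],0]]'|sed -n '2p;4p'; done;  python3 - <<'E'
from h import *
ci=viewer.camera_info("top"); g=cv2.cvtColor(viewer.get_image("top"),cv2.COLOR_RGB2GRAY)
for u in (306,308): print(u,g[156:216:1,u].tolist())
E
```

```text
ee_pos: [0.5738, -0.0806, 0.029]
force: [0.8, 3.1, 10.7]
ee_pos: [0.568, -0.0811, 0.0289]
force: [1.9, 2.7, 11.7]
ee_pos: [0.5621, -0.0815, 0.0289]
force: [-0.5, 3.4, 10.2]
306 [234, 235, 230, 142, 63, 73, 84, 74, 62, 121, 152, 159, 109, 43, 25, 40, 45, 42, 44, 44, 32, 44, 54, 61, 65, 66, 67, 69, 67, 71, 68, 71, 72, 73, 78, 76, 75, 77, 79, 78, 76, 60, 54, 61, 70, 64, 52, 47, 36, 41, 26, 23, 30, 44, 65, 107, 142, 146, 147, 146]
308 [235, 234, 229, 148, 66, 82, 87, 76, 66, 125, 151, 158, 91, 16, 24, 33, 38, 33, 34, 38, 47, 50, 56, 56, 65, 64, 66, 67, 64, 70, 69, 68, 71, 70, 72, 73, 74, 59, 48, 56, 69, 57, 45, 29, 30, 21, 23, 21, 16, 19, 24, 29, 169, 160, 143, 148, 149, 150, 147, 147]
```

```bash
python3 -m handwheel '[[[0,0,0.8],[0,0,0],0],[[0,0,0.8],[0,0,0],0],[[0,0,0.5],[0,0,0],0],[[-1.4,0,0],[0,0,0.02],0],[[-1.8,0,0],[0,0,0.02],0],[[-1.8,0,0],[0,-0.02,0.02],0],[[-1.8,0,0],[0,-0.02,0.02],0],[[-0.4,0,-0.4],[0,-0.02,0.02],0],[[0,0,-1],[0,-0.02,0.02],0],[[0,0,-1],[0,-0.02,0.02],0],[[0,0,0],[0,0,0],0]]'|sed -n '2p;4p'
python3 - <<'E'
from h import *
ci=viewer.camera_info("top"); g=cv2.cvtColor(viewer.get_image("top"),cv2.COLOR_RGB2GRAY)
for u in (280,290,300,310): print(u,g[162:172,u].tolist(),g[198:216,u].tolist())
E
for a in "478 -84 20 14 .15" "478 -84 8 18 .2" "495 -84 8 26 .25" "510 -84 8 32 .28" "521 -84 8 33 .28"  "521 -84 8 36 .35";do python3 go.py $a|head -1;done; python3 s.py
```

```text
ee_pos: [0.4888, -0.083, 0.0322]
force: [-1.0, 0.9, -0.6]
280 [67, 86, 75, 50, 47, 50, 48, 46, 46, 48] [53, 55, 54, 51, 44, 217, 177, 105, 142, 157, 159, 159, 159, 156, 152, 88, 42, 44]
290 [76, 90, 56, 36, 39, 36, 33, 33, 39, 34] [42, 41, 48, 45, 129, 169, 123, 144, 155, 153, 155, 153, 154, 154, 90, 36, 41, 41]
300 [80, 87, 58, 49, 46, 45, 49, 44, 49, 48] [48, 48, 45, 57, 187, 177, 152, 158, 161, 163, 166, 162, 158, 140, 73, 24, 30, 30]
310 [91, 67, 44, 53, 58, 54, 53, 50, 49, 53] [42, 47, 46, 165, 175, 143, 152, 157, 157, 155, 154, 160, 156, 156, 133, 66, 81, 101]
shift cm [-0.5   0.03 -3.96] turn [ 0.006  0.074 -0.038] rows>= 1.0 ik err 0.0 q [-0.55 -0.51 -0.85  1.04  0.16 -0.68]
shift cm [-0.33  0.1  -5.11] turn [0.018 0.006 0.013] rows>= 1.3 ik err 0.0 q [-0.59 -0.58 -0.93  1.    0.22 -0.77]
shift cm [ 1.7   0.23 -4.97] turn [ 0.048 -0.13   0.064] rows>= 1.3 ik err 0.0 q [-0.65 -0.68 -1.03  0.93  0.35 -0.85]
shift cm [ 3.43  0.33 -4.83] turn [ 0.074 -0.231  0.095] rows>= 2.2 ik err 0.0 q [-0.7  -0.72 -1.08  0.87  0.45 -0.9 ]
shift cm [ 4.57  0.34 -4.81] turn [ 0.078 -0.248  0.095] rows>= 2.3 ik err 0.0 q [-0.69 -0.68 -1.07  0.83  0.47 -0.88]
shift cm [ 4.64  0.48 -4.73] turn [ 0.1   -0.296  0.164] rows>= 2.9 ik err 0.0 q [-0.74 -0.67 -1.07  0.84  0.55 -0.99]
21.08 tcp [489.5 -83.3  33.4] F [-0.3 -0.1  0.8] T [-0.07  0.28 -0.03] w -0.0001
x [ 0.309  0.041 -0.95 ] y [-0.186  0.982 -0.018] pitch below hor 71.8 yaw(y axis) 0.187 q [-0.58 -0.64 -0.88  1.09  0.2  -0.74]
```

Checking against the pixels, the block did not come along: its near edge is still at v≈202, so the fingertip slid on the top. Lifting will push the pivot back by itself as long as I go up rather than forward, so I'll try that with a deeper, more leaning engagement.

```bash
python3 -m handwheel '[[[0,0.0,-1.1],[0,0,0],0],[[0,0.0,-1.1],[0,0,0],0],[[0,0,-1.1],[0,0,0],0],[[0,0.0,-0.9],[0,0,0],0],[[0,0,0],[0,0,0],0]]'|sed -n '2p;4p'; for a in "495 -82 8 26 .25" "505 -82 8 31 .28" "528 -82 8 34 .28" ;do python3 go.py $a;done; python3 s.py
```

```text
ee_pos: [0.491, -0.084, -0.0097]
force: [-0.8, 0.1, -0.3]
shift cm [ 1.54  0.5  -0.66] turn [ 0.049 -0.13   0.066] rows>= 1.3 ik err 0.0 q [-0.65 -0.68 -1.03  0.93  0.35 -0.85]
F [-0.8  0.1 -0.3] tip now [482.7 -85.1  16. ]
shift cm [ 2.73  0.59 -0.55] turn [ 0.071 -0.214  0.097] rows>= 2.0 ik err 0.0 q [-0.69 -0.72 -1.08  0.89  0.44 -0.9 ]
F [-0.8  0.1 -0.3] tip now [482.7 -85.1  16. ]
shift cm [ 5.15  0.62 -0.47] turn [ 0.083 -0.265  0.097] rows>= 2.5 ik err 0.0 q [-0.68 -0.68 -1.07  0.81  0.48 -0.87]
F [-0.8  0.1 -0.3] tip now [482.7 -85.1  16. ]
21.5 tcp [491.  -84.   -9.7] F [-0.8  0.1 -0.3] T [ 0.    0.32 -0.02] w -0.0001
x [ 0.309  0.039 -0.95 ] y [-0.184  0.983 -0.02 ] pitch below hor 71.9 yaw(y axis) 0.185 q [-0.57 -0.6  -0.93  0.99  0.2  -0.74]
```

```bash
python3 -m handwheel '[[[0.5,0.15,-0.2],[0.015,-0.045,0.02],0],[[0.5,0.15,-0.2],[0.015,-0.045,0.02],0],[[0.5,0.15,-0.1],[0.015,-0.045,0.02],0],[[0.5,0.1,0],[0.015,-0.045,0.02],0],[[0.4,0,0],[0.01,-0.04,0.01],0],[[0,0,0],[0,0,0],0]]'|sed -n '2p;4p'; for a in "528 -82 8 34 .28" ;do python3 go.py $a;done; python3 s.py
```

```text
ee_pos: [0.5189, -0.0785, -0.0127]
force: [-0.1, -0.4, 0.8]
shift cm [ 2.37  0.07 -0.17] turn [ 0.014 -0.036  0.   ] rows>= 0.6 ik err 0.0 q [-0.68 -0.68 -1.07  0.81  0.48 -0.87]
F [-0.1 -0.4  0.8] tip now [505.1 -82.4  10.3]
22.0 tcp [518.9 -78.5 -12.7] F [-0.1 -0.4  0.8] T [-0.18  0.44 -0.07] w -0.0001
x [ 0.508  0.143 -0.85 ] y [-0.276  0.961 -0.003] pitch below hor 58.2 yaw(y axis) 0.28 q [-0.7  -0.75 -1.09  0.89  0.45 -0.9 ]
```

```bash
python3 -m handwheel '[[[0.4,0,-0.05],[0.003,-0.012,0],0],[[0.4,0,-0.05],[0.003,-0.012,0],0]]'|sed -n '2p;4p'; for i in 1 2 3 4 5; do python3 -m handwheel '[[[0.15,0,0],[0,0,0],0],[[0.15,0,0],[0,0,0],0]]'|sed -n '2p;4p'; done;python3 go.py  535 -82 8 34 .28
```

```text
ee_pos: [0.528, -0.0794, -0.0131]
force: [0.3, -0.2, -0.5]
ee_pos: [0.5309, -0.0787, -0.0144]
force: [-0.1, 0.2, 0.2]
ee_pos: [0.5337, -0.0777, -0.0154]
force: [0.3, 0.3, 1.2]
ee_pos: [0.5367, -0.0772, -0.0159]
force: [-0.8, 0.1, -0.9]
ee_pos: [0.5392, -0.0769, -0.0167]
force: [-4.1, -0.5, -0.4]
ee_pos: [0.5418, -0.0767, -0.0175]
force: [-3.2, -0.9, 0.1]
shift cm [ 0.77 -0.12  0.31] turn [ 0.004 -0.023  0.001] rows>= 0.2 ik err 0.0 q [-0.67 -0.64 -1.05  0.79  0.47 -0.86]
F [-3.2 -0.9  0.1] tip now [527.8 -80.7   5.2]
```

```bash
for i in 1 2 3 4 5 6; do python3 -m handwheel '[[[0.05,0.0,0.3],[0,0,0],0],[[0.05,0.0,0.3],[0.0,0,0],0]]'|sed -n '2p;4p'; done;python3 go.py  535 -82 8 34 .28
```

```text
ee_pos: [0.5421, -0.0761, -0.0126]
force: [-1.5, -0.4, -2.8]
ee_pos: [0.543, -0.0759, -0.0063]
force: [-1.6, -0.6, -2.6]
ee_pos: [0.5438, -0.0755, 0.0002]
force: [-3.9, 2.3, -3.1]
ee_pos: [0.5438, -0.0744, 0.0057]
force: [-4.4, 2.1, -2.9]
ee_pos: [0.5438, -0.0735, 0.0112]
force: [-6.6, 1.3, -3.8]
ee_pos: [0.5439, -0.0732, 0.0168]
force: [-6.1, 0.3, -3.2]
shift cm [ 0.56 -0.46 -3.12] turn [-0.003 -0.033  0.001] rows>= 0.8 ik err 0.0 q [-0.67 -0.64 -1.05  0.79  0.47 -0.86]
F [-6.1  0.3 -3.2] tip now [530.2 -77.4  39.6]
```

```bash
for i in 1 2 3 4 5 6; do python3 -m handwheel '[[[0.07,-0.02,0.3],[0,0,0],0],[[0.07,-0.02,0.3],[0.0,0,0],0]]'|sed -n '2p;4p'; done;python3 go.py  535 -82 8 34 .28
```

```text
ee_pos: [0.5443, -0.0734, 0.0224]
force: [-6.2, 1.1, -2.0]
ee_pos: [0.5449, -0.0736, 0.0282]
force: [-4.4, 0.2, -2.7]
ee_pos: [0.5465, -0.0744, 0.035]
force: [-2.7, 0.8, -2.3]
ee_pos: [0.5486, -0.0752, 0.0422]
force: [-1.7, 0.6, -3.0]
ee_pos: [0.5505, -0.0759, 0.0494]
force: [-1.7, 0.4, -2.8]
ee_pos: [0.5523, -0.0765, 0.0564]
force: [-1.7, 0.7, -2.5]
shift cm [-0.28 -0.14 -7.08] turn [-0.002 -0.035  0.002] rows>= 1.8 ik err 0.0 q [-0.67 -0.64 -1.05  0.79  0.47 -0.86]
F [-1.7  0.7 -2.5] tip now [538.6 -80.6  79.3]
```

```bash
for i in 1 2 3 4; do python3 -m handwheel '[[[0.2,-0.03,0.17],[0,0,0],0],[[0.2,-0.03,0.17],[0.0,0,0],0]]'|sed -n '2p;4p'; done;python3 go.py  535 -82 8 34 .28
```

```text
ee_pos: [0.5563, -0.0772, 0.0607]
force: [-10.8, 1.4, 2.5]
ee_pos: [0.5597, -0.0774, 0.0643]
force: [-10.6, 1.6, 4.7]
ee_pos: [0.5636, -0.0778, 0.0683]
force: [-4.4, 1.4, 0.0]
ee_pos: [0.5684, -0.0784, 0.0726]
force: [-1.1, 1.2, -2.1]
shift cm [-1.88  0.06 -8.7 ] turn [-0.003 -0.038  0.003] rows>= 2.2 ik err 0.0 q [-0.67 -0.64 -1.05  0.79  0.47 -0.86]
F [-1.1  1.2 -2.1] tip now [554.7 -82.6  95.5]
```

```bash
for i in 1 2 3; do python3 -m handwheel '[[[0.22,-0.03,0.1],[0,0,0],0],[[0.22,-0.03,0.1],[0.0,0,0],0]]'|sed -n '2p;4p'; done;python3 go.py  535 -82 8 34 .28
python3 - <<'E'
from h import *
im=viewer.get_image("scene")[:,:,::-1];t=viewer.get_image("top")[:,:,::-1]
a=cv2.resize(im[140:290,270:450],(480,400),interpolation=cv2.INTER_CUBIC); b=cv2.resize(t[130:240,235:325],(320,400),interpolation=cv2.INTER_CUBIC)
cv2.imwrite("pics/t5.png",cv2.convertScaleAbs(np.hstack([a,b]),alpha=1.6,beta=20))
E
```

```text
ee_pos: [0.5738, -0.0792, 0.0756]
force: [-2.1, 0.7, -1.3]
ee_pos: [0.5791, -0.08, 0.0782]
force: [-1.4, 0.5, -0.7]
ee_pos: [0.5842, -0.0808, 0.0807]
force: [-0.9, 0.5, -0.8]
shift cm [-3.47  0.3  -9.51] turn [-0.002 -0.035  0.003] rows>= 2.5 ik err 0.0 q [-0.67 -0.64 -1.05  0.79  0.47 -0.86]
F [-0.9  0.5 -0.8] tip now [570.5 -85.  103.6]
```

View pics/t5.png

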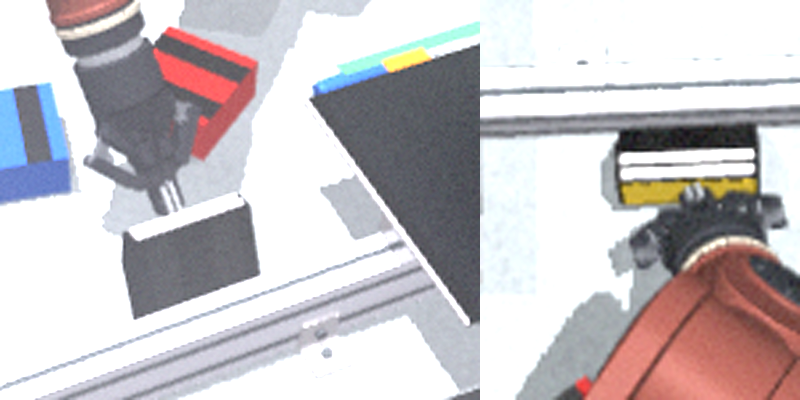

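The block is at about 65°, square to the fence, with the yellow bevel and white strips showing at top-view (690,165–190). I keep nudging it forward.

```bash
for i in 1 2 3 4 5; do python3 -m handwheel '[[[0.2,-0.02,0.03],[0,0,0],0],[[0.2,-0.02,0.03],[0.0,0,0],0]]'|sed -n '2p;4p'; done;python3 go.py  535 -82 8 34 .28
```

```text
ee_pos: [0.5887, -0.0814, 0.0819]
force: [-0.5, -0.1, -0.1]
ee_pos: [0.5933, -0.0819, 0.0827]
force: [-1.0, -0.2, 0.1]
ee_pos: [0.5978, -0.0824, 0.0835]
force: [0.3, 1.4, 1.0]
ee_pos: [0.6024, -0.083, 0.0842]
force: [-0.2, -0.5, -0.0]
ee_pos: [0.6071, -0.0836, 0.0851]
force: [-0.9, -0.5, 0.3]
shift cm [-5.76  0.58 -9.95] turn [-0.001 -0.033  0.003] rows>= 2.9 ik err 0.0 q [-0.67 -0.64 -1.05  0.79  0.47 -0.86]
F [-0.9 -0.5  0.3] tip now [593.3 -87.8 107.9]
```

```bash
cat > look.py <<'E'
from h import *
g=viewer.get_image("top").astype(int); ci=viewer.camera_info("top")
# white strip / yellow bevel pixels in block area
r=g[130:215,250:345]; y=(r[:,:,0]>90)&(r[:,:,2]<r[:,:,0]*.45)&(r[:,:,1]>60); 
v,u=np.nonzero(y); print("yellow",len(u), u.min()+250,u.max()+250,v.min()+130,v.max()+130) if len(u) else print("none")
for uu in range(int(u.min())+3,int(u.max())-1,8): 
    vv=v[u==uu]+130; print(uu+250,vv.min(),vv.max(),"rgbsum col",(g[156:196,uu+250].sum(1)//3).tolist())
for uu in(u.min()+250,u.max()+250): print(ray(ci,uu,np.median(v)+130,.1).round(4))
E
python3 look.py
```

```text
yellow 201 275 311 171 214
278 173 181 rgbsum col [236, 236, 236, 234, 149, 65, 57, 95, 221, 237, 160, 104, 223, 237, 160, 64, 57, 95, 102, 103, 103, 101, 103, 104, 101, 74, 33, 73, 142, 160, 105, 48, 35, 53, 60, 93, 98, 99, 99, 98]
286 172 180 rgbsum col [236, 236, 237, 197, 119, 55, 63, 136, 225, 216, 119, 139, 225, 236, 144, 42, 103, 108, 101, 103, 102, 101, 102, 100, 73, 42, 31, 32, 31, 38, 34, 47, 42, 30, 30, 40, 63, 63, 86, 99]
294 172 172 rgbsum col [235, 234, 235, 160, 93, 67, 60, 179, 231, 185, 94, 173, 230, 182, 92, 45, 90, 137, 120, 116, 88, 47, 33, 25, 26, 24, 27, 25, 16, 27, 30, 38, 43, 32, 29, 51, 98, 137, 91, 47]
302 172 175 rgbsum col [235, 236, 235, 150, 69, 57, 97, 222, 237, 153, 73, 220, 236, 156, 69, 59, 95, 104, 98, 98, 64, 34, 27, 31, 30, 29, 31, 37, 44, 28, 61, 133, 101, 66, 48, 38, 35, 37, 36, 34]
[ 0.5952 -0.0265  0.1   ]
[ 0.5945 -0.134   0.1   ]
```

Run:
```python
from h import *
ci=viewer.camera_info("top"); F=.0025
for yaw,x0 in((.027,.650),):
  for n,d,z in(("top far",0,.12),("strip a",.003,.12),("strip b",.023,.12),("bev top",.027,.117),("bev bot",.055,.072)): print(n,proj(ci,[x0-d,-.075,z]).round(1))
print(proj(ci,[[.650,-.2,0],[.65,-.2,.08],[.652,-.075,.08]]).round(1))
for v in(163.3,170.2,172.5): print(ray(ci,290,v,.12))
```

```text
top far [[291.  155.3]]
strip a [[291.  156.3]]
strip b [[291.  162.9]]
bev top [[291.  164.4]]
bev bot [[291.6 177. ]]
[[331.  165.1]
 [332.4 158.6]
 [291.5 158.2]]
[ 0.62566475 -0.07208278  0.12      ]
[ 0.60476595 -0.07209659  0.12      ]
[ 0.59782505 -0.07210118  0.12      ]
```

```bash
cat > tilt.py <<'E'
from h import *
from scipy.optimize import least_squares
import sys
ci=viewer.camera_info("top"); V=np.array(eval(sys.argv[1])); y=float(sys.argv[2])
L=np.array([[-60,52],[-60,32],[-57,28],[-12,0]])/1000.
def pts(p):
    a=L[:,0]-.06; return np.c_[p[0]+a*np.cos(p[1])+L[:,1]*np.sin(p[1]),np.full(4,y),-a*np.sin(p[1])+L[:,1]*np.cos(p[1])]
s=least_squares(lambda p:(proj(ci,pts(p))[:,1]-V),[.6,1.3]); print("pivot x",s.x[0],"phi deg",np.degrees(s.x[1]),"res",s.fun.round(2)); q=pts(s.x); print(q.round(3).tolist())
E
python3 tilt.py "[163.4,170.2,172.3,181.3]" -.055
```

```text
pivot x 0.5972754372170483 phi deg 77.78415156929681 res [ 0.2   0.24 -0.47  0.03]
[[0.623, -0.055, 0.128], [0.603, -0.055, 0.124], [0.6, -0.055, 0.12], [0.582, -0.055, 0.07]]
```

```bash
for i in 1 2 3; do python3 -m handwheel '[[[0.2,-0.02,-0.02],[0,0,0],0],[[0.2,-0.02,-0.02],[0.0,0,0],0]]'|sed -n '2p;4p'; done;python3 look.py | sed -n '1,4p'
```

```text
ee_pos: [0.6118, -0.0842, 0.085]
force: [-0.0, -1.0, 0.0]
ee_pos: [0.6162, -0.0847, 0.0846]
force: [-0.4, 0.6, -0.4]
ee_pos: [0.6206, -0.0852, 0.0841]
force: [-0.1, 0.1, 0.3]
yellow 288 274 311 165 212
277 166 177 rgbsum col [206, 155, 224, 235, 139, 125, 225, 221, 118, 33, 86, 115, 117, 121, 120, 123, 118, 119, 120, 120, 118, 83, 38, 1, 0, 0, 8, 62, 90, 97, 99, 102, 101, 102, 102, 99, 102, 109, 150, 158]
285 166 177 rgbsum col [154, 172, 229, 187, 86, 172, 228, 186, 88, 16, 108, 119, 121, 120, 122, 118, 120, 121, 121, 120, 116, 69, 29, 32, 49, 77, 86, 76, 64, 63, 74, 76, 61, 70, 94, 99, 100, 100, 72, 49]
293 166 170 rgbsum col [140, 218, 238, 160, 57, 219, 236, 159, 60, 39, 104, 115, 119, 121, 85, 47, 27, 32, 33, 36, 23, 27, 25, 25, 21, 23, 26, 27, 40, 40, 33, 24, 43, 49, 48, 56, 57, 61, 63, 66]
```

```bash
python3 tilt.py "[157.3,163.8,165.6,177.4]" -.055; python3 go.py 590 -85 100 20 .15; python3 s.py
```

```text
pivot x 0.5975573740384303 phi deg 87.10120027042879 res [-0.02  0.14 -0.13  0.01]
[[0.643, -0.055, 0.122], [0.623, -0.055, 0.121], [0.62, -0.055, 0.118], [0.594, -0.055, 0.072]]
shift cm [-2.18  0.16 -0.95] turn [-0.055  0.207 -0.126] rows>= 2.1 ik err 0.0 q [-0.47 -0.31 -0.57  1.02  0.2  -0.59]
F [ 0.9 -0.1 -1.2] tip now [607.1 -89.4 107. ]
27.7 tcp [620.9 -85.2  84.1] F [ 0.9 -0.1 -1.2] T [-0.19  0.44 -0.01] w -0.0
x [ 0.511  0.154 -0.846] y [-0.274  0.962  0.01 ] pitch below hor 57.7 yaw(y axis) 0.277 q [-0.57 -0.43 -0.71  0.9   0.42 -0.76]
```

The fit gives about 87° (calibration limits it), with the block standing at the fence. I retract and check it stays up.

```bash
python3 -m handwheel '[[[-0.3,0,0],[0,0,0],0],[[-0.5,0,0.1],[0,0,0],0],[[-1,0,0.2],[0,0.02,0],0],[[-1,0,0.2],[0,0.02,0],0],[[-1,0,0],[0,0.02,0],0],[[0,0,0],[0,0,0],0]]'|sed -n '2p;4p';python3 look.py | sed -n '1,5p'; for a in "560 -200 110 25 .3" "618 -200 110 25 .3" "618 -170 52 25 .3" "618 10 52 25 .3" "618 10 52 20 .5" ;do python3 go.py $a;done
```

```text
ee_pos: [0.5792, -0.0844, 0.0885]
force: [-0.2, 0.1, 0.7]
yellow 437 274 312 165 208
277 166 177 rgbsum col [207, 158, 224, 235, 137, 126, 225, 218, 118, 25, 86, 112, 118, 116, 124, 122, 121, 116, 117, 120, 120, 81, 36, 12, 1, 8, 10, 112, 152, 163, 162, 166, 166, 167, 168, 163, 168, 123, 91, 90]
285 166 208 rgbsum col [152, 173, 230, 185, 89, 172, 229, 183, 87, 22, 105, 114, 117, 118, 118, 120, 117, 117, 119, 118, 119, 74, 12, 0, 9, 3, 38, 143, 161, 160, 161, 158, 133, 70, 26, 35, 31, 41, 67, 74]
293 166 177 rgbsum col [139, 218, 236, 158, 60, 219, 238, 155, 59, 38, 105, 120, 120, 117, 116, 118, 118, 115, 119, 121, 120, 66, 13, 5, 0, 18, 71, 85, 55, 27, 21, 22, 26, 27, 28, 22, 24, 35, 29, 56]
301 166 176 rgbsum col [126, 221, 236, 142, 126, 224, 237, 143, 33, 65, 111, 117, 119, 118, 117, 122, 117, 120, 118, 121, 98, 50, 0, 3, 7, 8, 82, 55, 32, 23, 31, 24, 30, 40, 36, 45, 102, 112, 66, 42]
shift cm [ -0.9  -11.21  -0.31] turn [-0.046  0.056  0.024] rows>= 2.8 ik err 0.0 q [-0.76 -0.28 -0.54  1.08  0.38 -1.02]
F [ 0.1  0.4 -1. ] tip now [567.6 -88.7 112.2]
shift cm [  4.9  -11.21  -0.31] turn [-0.046  0.056  0.024] rows>= 3.1 ik err 0.0 q [-0.69 -0.12 -0.41  1.03  0.36 -0.94]
F [ 0.1  0.4 -1. ] tip now [567.6 -88.7 112.2]
shift cm [ 4.9  -8.21 -6.11] turn [-0.046  0.056  0.024] rows>= 2.8 ik err 0.0 q [-0.64 -0.12 -0.52  0.91  0.35 -0.89]
F [ 0.1  0.4 -1. ] tip now [567.6 -88.7 112.2]
shift cm [ 4.9   9.79 -6.11] turn [-0.046  0.056  0.024] rows>= 3.1 ik err 0.0 q [-0.32 -0.3  -0.68  0.83  0.25 -0.57]
F [ 0.1  0.4 -1. ] tip now [567.6 -88.7 112.2]
shift cm [ 4.62  9.89 -6.2 ] turn [-0.084  0.132  0.225] rows>= 3.1 ik err 0.0 q [-0.32 -0.15 -0.52  0.96  0.25 -0.79]
F [ 0.1  0.4 -1. ] tip now [567.6 -88.7 112.2]
```

It stands on its own. I go round to its right-hand side.

```bash
python3 -m handwheel '[[[-0.2,-1.5,0],[-0.007,0.008,0],0],[[-0.1,-1.5,0],[-0.007,0.008,0],0],[[0,-1.5,0],[-0.007,0.008,0],0],[[0,-1.5,0],[-0.007,0.008,0],0],[[0,-1.5,0],[-0.007,0.008,0],0],[[0,-1.5,0],[-0.007,0.008,0],0],[[0,-1.3,0],[0,0,0],0],[[0,0,0],[0,0,0],0]]'|sed -n '2p;4p'; python3 go.py 618 -195 52 25 .3
python3 -m handwheel '[[[1,0,0],[0,0,0],0],[[1,0,0],[0,0,0],0],[[1,0,0],[0,0,0],0],[[0.8,0,0],[0,0,0],0],[[0.4,0,0],[0,0,0],0],[[0,0,0],[0,0,0],0]]'|sed -n '2p;4p'; python3 go.py 618 -175 52 25 .3
```

```text
ee_pos: [0.5782, -0.1915, 0.0884]
force: [0.8, -0.4, 0.6]
shift cm [ 5.07 -0.01 -6.09] turn [-0.     0.014  0.022] rows>= 2.0 ik err 0.0 q [-0.68 -0.08 -0.48  0.92  0.36 -0.93]
F [ 0.8 -0.4  0.6] tip now [ 566.9 -194.6  112.7]
ee_pos: [0.6218, -0.1907, 0.0871]
force: [-0.6, -0.3, 0.0]
shift cm [ 0.71  1.91 -5.96] turn [-0.004  0.015  0.024] rows>= 1.6 ik err 0.0 q [-0.65 -0.11 -0.51  0.91  0.35 -0.9 ]
F [-0.6 -0.3  0. ] tip now [ 610.5 -193.9  111.4]
```

```bash
python3 -m handwheel '[[[0.1,0,-1],[0,0,0],0],[[0.1,0,-1],[0,0,0],0],[[0.1,0,-1],[0,0,0],0],[[0.1,0,-1],[0,0,0],0],[[0.1,0,-0.9],[0,0,0],0],[[0,0,0],[0,0,0],0]]'|sed -n '2p;4p'; for i in 1 2 3 4; do python3 -m handwheel '[[[0,0.4,0],[0,0,0],0],[[0,0.4,0],[0,0,0],0]]'|sed -n '2p;4p'; done;python3 go.py 618 -150 52 25 .3
```

```text
ee_pos: [0.6253, -0.1894, 0.0314]
force: [-0.7, 0.8, -0.7]
ee_pos: [0.6245, -0.181, 0.0297]
force: [-1.3, -0.2, 0.4]
ee_pos: [0.6247, -0.1723, 0.0303]
force: [0.5, 0.7, 0.2]
ee_pos: [0.6252, -0.1635, 0.0314]
force: [0.2, 0.4, -0.8]
ee_pos: [0.6257, -0.1546, 0.0323]
force: [-0.3, -0.6, -0.0]
shift cm [ 0.32  0.8  -0.48] turn [-0.005  0.015  0.024] rows>= 0.2 ik err 0.0 q [-0.61 -0.15 -0.54  0.9   0.34 -0.86]
F [-0.3 -0.6 -0. ] tip now [ 614.4 -157.8   56.6]
```

```bash
for i in 1 2 3 4 5 6 7 8; do python3 -m handwheel '[[[0,0.35,-0.03],[0,0,0],0],[[0,0.35,-0.03],[0,0,0],0]]'|sed -n '2p;4p'; done;python3 go.py 618 -150 52 25 .3; python3 look.py | sed -n '1,4p'
```

```text
ee_pos: [0.626, -0.1475, 0.0323]
force: [-2.2, -5.7, -0.2]
ee_pos: [0.6259, -0.1429, 0.0323]
force: [-4.9, -8.8, 2.0]
ee_pos: [0.6257, -0.1391, 0.0323]
force: [-4.9, -7.1, 1.5]
ee_pos: [0.6254, -0.1353, 0.0324]
force: [-3.6, -7.8, 1.8]
ee_pos: [0.6252, -0.1316, 0.0324]
force: [-5.1, -7.4, 1.3]
ee_pos: [0.625, -0.1278, 0.0325]
force: [-3.5, -7.7, 2.1]
ee_pos: [0.6247, -0.124, 0.0325]
force: [-4.0, -7.2, 2.4]
ee_pos: [0.6245, -0.1201, 0.0326]
force: [-4.5, -6.9, 1.2]
shift cm [ 0.44 -2.65 -0.51] turn [0.039 0.01  0.055] rows>= 0.7 ik err 0.0 q [-0.61 -0.15 -0.54  0.9   0.34 -0.86]
F [-4.5 -6.9  1.2] tip now [ 613.2 -121.9   57.1]
yellow 444 264 326 166 214
267 167 178 rgbsum col [226, 140, 219, 238, 156, 56, 220, 238, 158, 58, 38, 108, 118, 120, 120, 122, 116, 121, 119, 118, 122, 118, 68, 7, 10, 3, 8, 73, 149, 163, 164, 162, 163, 164, 165, 163, 165, 158, 113, 94]
275 167 177 rgbsum col [210, 129, 223, 238, 143, 125, 224, 238, 144, 42, 60, 111, 122, 120, 119, 119, 120, 123, 118, 115, 120, 100, 45, 13, 6, 16, 8, 108, 159, 163, 163, 162, 165, 127, 105, 100, 101, 99, 98, 100]
283 166 200 rgbsum col [179, 152, 226, 220, 116, 174, 230, 188, 87, 26, 110, 121, 122, 124, 118, 121, 123, 120, 120, 123, 121, 71, 23, 11, 3, 17, 2, 143, 120, 101, 98, 93, 71, 56, 58, 73, 77, 77, 81, 80]Traceback (most recent call last):
  File "look.py", line 7, in <module>
    vv=v[u==uu]+130; print(uu+250,vv.min(),vv.max(),"rgbsum col",(g[156:196,uu+250].sum(1)//3).tolist())
                                  ~~~~~~^^
    return umr_minimum(a, axis, None, out, keepdims, initial, where)
ValueError: zero-size array to reduction operation minimum which has no identity
```

```bash
for i in 1 2 3 4 5 6; do python3 -m handwheel '[[[0,0.45,-0.01],[0.001,0,0.001],0],[[0,0.45,-0.01],[0.001,0,0.001],0],[[0,0.45,-0.01],[0.001,0,0.001],0],[[0,0.45,-0.01],[0.001,0,0.001],0],[[0,0.45,-0.01],[0.001,0,0.001],0]]'|sed -n '2p;4p'; done;python3 go.py 618 -150 52 25 .3; python3 look.py 2>/dev/null| sed -n '1,3p'
```

```text
ee_pos: [0.6238, -0.1025, 0.0326]
force: [-3.6, -6.8, 1.3]
ee_pos: [0.6231, -0.0849, 0.0327]
force: [-2.0, -5.6, 1.0]
ee_pos: [0.6224, -0.0674, 0.0327]
force: [-2.6, -5.4, 1.2]
ee_pos: [0.6216, -0.05, 0.0327]
force: [-2.7, -6.6, 1.0]
ee_pos: [0.6209, -0.0326, 0.0328]
force: [-3.6, -6.9, 1.2]
ee_pos: [0.6201, -0.0154, 0.0328]
force: [-2.6, -6.0, 0.5]
shift cm [  0.88 -13.13  -0.53] turn [ 0.072 -0.001  0.079] rows>= 3.3 ik err 0.0 q [-0.61 -0.15 -0.54  0.9   0.34 -0.86]
F [-2.6 -6.   0.5] tip now [609.1 -16.1  57.4]
yellow 133 250 269 167 209
253 167 175 rgbsum col [218, 175, 140, 221, 219, 112, 120, 221, 219, 114, 27, 78, 111, 117, 117, 117, 117, 118, 120, 90, 53, 42, 42, 42, 45, 45, 41, 58, 60, 58, 57, 52, 48, 45, 49, 53, 59, 60, 64, 59]
261 167 174 rgbsum col [223, 152, 171, 227, 181, 85, 176, 229, 183, 89, 20, 100, 116, 116, 120, 116, 116, 114, 68, 29, 29, 33, 32, 41, 63, 55, 44, 40, 38, 45, 39, 69, 63, 48, 38, 40, 50, 49, 51, 60]
```

```bash
for i in 1 2 3 4 5 6; do python3 -m handwheel '[[[0,0.35,-0.01],[0.001,0,0.001],0],[[0,0.35,-0.01],[0.001,0,0.001],0]]'|sed -n '2p;4p'; done;for i in 1 2 3 4 5 6; do python3 -m handwheel '[[[0,0.25,-0.01],[0.001,0,0],0],[[0,0.25,-0.01],[0.001,0,0],0]]'|sed -n '2p;4p'; done
```

```text
ee_pos: [0.6199, -0.0095, 0.0328]
force: [-2.0, -6.2, 1.5]
ee_pos: [0.6197, -0.0045, 0.0328]
force: [-3.5, -6.3, 0.8]
ee_pos: [0.6195, 0.0004, 0.0328]
force: [-3.2, -6.8, 2.0]
ee_pos: [0.6193, 0.0053, 0.0328]
force: [-2.6, -7.6, 1.3]
ee_pos: [0.6191, 0.0102, 0.0328]
force: [-2.9, -6.3, 1.1]
ee_pos: [0.6189, 0.0122, 0.033]
force: [-4.5, -25.8, 1.7]
ee_pos: [0.6187, 0.0112, 0.0331]
force: [-2.2, -12.2, 0.7]
ee_pos: [0.6186, 0.0108, 0.0332]
force: [-3.3, -13.7, 1.0]
ee_pos: [0.6184, 0.0104, 0.0332]
force: [-2.9, -14.0, -0.1]
ee_pos: [0.6182, 0.01, 0.0333]
force: [-2.5, -14.0, 1.1]
ee_pos: [0.6181, 0.0095, 0.0335]
force: [-2.3, -13.2, 0.0]
ee_pos: [0.6179, 0.0091, 0.0335]
force: [-2.0, -14.3, 0.1]
```

Steel stop met: force jumped to about 26 N at TCP y = 12 mm. I back away and look.

```bash
python3 -m handwheel '[[[0,-0.3,0],[0,0,0],0],[[-0.2,-0.8,0],[0,0,0],0],[[-1,-1,0],[0,0,0],0],[[-2,-1,0],[0,0,0],0],[[-2,-1,0],[0,0,0],0],[[-2,-1,0],[0,0,0],0],[[-2,-1,0],[0,0,0],0],[[-2,-1,0],[0,0,0],0],[[0,0,0],[0,0,0],0]]'
python3 - <<'E'
from h import *
im=viewer.get_image("scene")[:,:,::-1];t=viewer.get_image("top")[:,:,::-1]
cv2.imwrite("pics/top_f.png",t)
a=cv2.resize(im[170:290,300:460],(440,330),interpolation=cv2.INTER_CUBIC); b=cv2.resize(t[140:200,220:285],(357,330),interpolation=cv2.INTER_CUBIC)
cv2.imwrite("pics/t6.png",cv2.convertScaleAbs(np.hstack([a,b]),alpha=1.4,beta=10))
E
python3 s.py
```

```text
time: 37.27
ee_pos: [0.4987, -0.062, 0.0267]
tool_rot: [-0.2, 1.168, 0.082]
force: [-1.0, 0.4, -1.8]
grip_width: 0.0003
37.37 tcp [503.6 -62.9  32.1] F [1.4 0.5 0.8] T [0.05 0.33 0.02] w 0.0002
x [ 0.402 -0.044 -0.915] y [-0.166  0.979 -0.12 ] pitch below hor 66.2 yaw(y axis) 0.168 q [-0.48 -0.84 -1.03  0.99  0.15 -0.65]
```

View pics/t6.png

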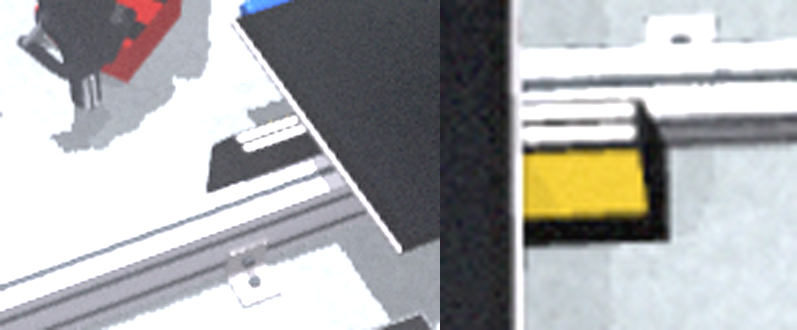

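The last view shows the block upright by the fence and under the panel edge, with the yellow bevel at (585,185) and strips at (580,105–130) parallel to the fence. Now I'll check the fit numerically.

```bash
python3 - <<'E'
from h import *
ci=viewer.camera_info("top"); t=cv2.imread("pics/top_f.png").astype(int)
g=t.sum(2)/3
def edge(col,v0,v1,rising):  # subpixel strongest gradient
    d=np.diff(g[v0:v1,col]); i=np.argmax(d) if rising else np.argmin(d)
    w=np.abs(d[max(i-1,0):i+2]); return v0+.5+(w*np.arange(max(i-1,0),i-1+len(w)+(i<1))).sum()/w.sum()
U=np.arange(237,253)
yb=[edge(u,172,184,False) for u in U]; yt=[edge(u,163,171,True) for u in U]
for n,e,z in(("bevel bottom",yb,.072),("bevel top",yt,.117)):
    p=np.array([ray(ci,u,v,z) for u,v in zip(U,e)]); s=np.polyfit(p[:,1],p[:,0],1); print(n,"yaw",-s[0],"x@.06",np.polyval(s,.06))
U2=np.arange(262,360); f=np.array([edge(u,150,164,False) for u in U2]); p=np.array([ray(ci,u,v,.08) for u,v in zip(U2,f)]); k=np.polyfit(p[:,1],p[:,0],1); print("fence top front: yaw",-k[0],"x@.06",np.polyval(k,.06), "res",np.abs(np.polyval(k,p[:,1])-p[:,0]).mean())
row=170; print("row",g[174,228:265].astype(int).tolist()); print("row160",g[160,228:265].astype(int).tolist())
for u,v,z in((256.5,175,.1),(256.2,162,.12),(234,175,.131)): print(ray(ci,u,v,z).round(4))
E
python3 tilt.py "[158.7,165.0,166.9,179.0]" .06;python3 go.py 570 65 50 20 .2; python3 go.py 530 40 50 12 .03
```

```text
bevel bottom yaw 0.042092870319591684 x@.06 0.5906411414053904
bevel top yaw 0.07471611389725752 x@.06 0.6156857587709901
fence top front: yaw -0.018589273752900235 x@.06 0.6618053309379356 res 0.008814319056878656
row [20, 15, 19, 15, 46, 129, 191, 101, 106, 107, 107, 107, 114, 115, 114, 118, 116, 115, 114, 112, 114, 115, 115, 113, 117, 117, 116, 117, 111, 50, 13, 10, 16, 63, 137, 139, 141]
row160 [26, 10, 24, 7, 41, 121, 178, 221, 225, 227, 232, 232, 233, 233, 231, 233, 231, 233, 232, 233, 232, 232, 231, 231, 215, 216, 209, 112, 28, 60, 161, 205, 188, 189, 185, 183, 179]
[0.5955 0.0287 0.1   ]
[0.6302 0.0277 0.12  ]
[0.5887 0.0903 0.131 ]
pivot x 0.5912434928203409 phi deg 88.66579285483552 res [-0.11  0.22 -0.13  0.02]
[[0.64, 0.06, 0.121], [0.62, 0.06, 0.121], [0.617, 0.06, 0.118], [0.59, 0.06, 0.072]]
shift cm [ 7.55 12.97 -0.75] turn [0.109 0.071 0.029] rows>= 3.8 ik err 0.0 q [-0.18 -0.38 -0.73  0.9   0.13 -0.36]
F [1.4 0.5 0.8] tip now [492.7 -61.7  56.8]
shift cm [ 3.2  10.3  -0.86] turn [ 0.101  0.2   -0.149] rows>= 2.7 ik err 0.0 q [-0.2  -0.35 -0.67  1.05  0.05 -0.22]
F [1.4 0.5 0.8] tip now [492.7 -61.7  56.8]
```

```bash
cat > yaw.py <<'E'
from h import *
ci=viewer.camera_info("top"); g=np.mean([viewer.get_image("top").astype(float).mean(2) for _ in range(3)],0)
def cross(col,v0,v1,lev):
    c=g[v0:v1,col]; i=np.nonzero((c[:-1]>lev)&(c[1:]<=lev))[0][-1]; return v0+i+(c[i]-lev)/(c[i]-c[i+1])
def line(n,U,v0,v1,lev,z):
    o=[]
    for u in U:
        try:o.append(ray(ci,u,cross(u,v0,v1,lev),z))
        except IndexError: pass
    o=np.array(o); s=np.polyfit(o[:,1],o[:,0],1); r=o[:,0]-np.polyval(s,o[:,1]); o=o[np.abs(r)<.0015]; s=np.polyfit(o[:,1],o[:,0],1); print(n,len(o),"yaw",-s[0].round(4),"x@y=.06",np.polyval(s,.06).round(4),"sd",(o[:,0]-np.polyval(s,o[:,1])).std().round(5))
line("bevel bottom",range(237,254),174,184,65,.072)
line("strip b front",range(237,254),161,169,100,.120)
line("strip a front",range(237,253),157,162,180,.120)
print(g[150:172,300].astype(int).tolist(),g[150:172,340].astype(int).tolist())
line("fence top edge",range(264,385),150,162,150,.08)
E
python3 yaw.py
```

```text
bevel bottom 17 yaw 0.0363 x@y=.06 0.591 sd 0.00027
strip b front 17 yaw 0.0278 x@y=.06 0.6201 sd 0.00019
strip a front 16 yaw 0.0215 x@y=.06 0.6346 sd 0.00025
[230, 185, 109, 82, 211, 231, 231, 231, 232, 146, 77, 58, 80, 83, 61, 108, 146, 153, 156, 156, 154, 152] [145, 82, 145, 222, 232, 231, 232, 182, 111, 63, 79, 87, 67, 71, 137, 153, 154, 154, 152, 150, 150, 150]
fence top edge 121 yaw 0.0339 x@y=.06 0.6439 sd 0.0004
```

Block and fence agree in yaw to about 0.01 rad and the gap to the fence is about 1 mm, so I hand in.

```bash
python3 -c "
from bench import job
print(job.close_job())"
```

```text
the job is handed in; nothing more can be done
None
```

The black rest block stands on end against the fence and the end stop, with its bevel and strips on top. I handed the job in at about 37.5 s; no verdict is reported.

**What I did**
- I squared the block by pushing its strip end, then tipped it up against the fence with the shut fingertips under the bevel.
- I then slid it along the fence until the force jumped to about 26 N at the stop.

**Last checks, from the top camera**
- **Upright:** the tilt fit gave 88.7°, where anything above about 87° passes. The calibration error is of that order too.
- **Square to the fence:** the block's yaw reads 0.02–0.036 rad and the fence's 0.034 rad.
- **Gap to the fence:** about 1 mm. The tilt fit put its foot about 2 mm off.
- **Against the stop:** 62 mm of the block's width shows beside the panel, where 65 mm is expected. That fits contact with the stop within calibration.

**What failed or disagreed**
- **Fingertip position:** the real fingertips sit about 27 mm short of the reported TCP, found by touching the table. My first push therefore passed over the block.
- **First lift:** the fingertip slipped out to the bevel's lip at about 33°, so I lowered the block and lifted it again.
- **Dragging back:** pressing on the block's top to pull it away from the fence did not move it.
- **Not measured:** I planned every move clear of the panel, screwdriver, drive and tape, and saw no sign of contact. I did not measure their positions at the end.

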